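# Close the filler jars and put the filling kit away in its drawer

### The job

The knots are filled, so put the filling kit away: screw every filler jar's lid tight (clockwise, to its stop) before you lift that jar, then stand all the jars upright in the back compartment of the open drawer and lay the filling knife flat in its front compartment. When everything is in, push the drawer in without slamming it until it is fully home and held by its catch; leave the other things on the bench where they are.

Things in the scene. Friction and masses are not known exactly. Their poses are not given: they have to be found in the camera images.
- jar1_mid (a point): Filler jar 1 (may be absent): white plastic jar with a grey ribbed screw lid, 74 mm tall in all with the lid, about 0.3 kg. Body 54 mm across and 38 mm tall, then a neck 44 mm across, then the lid, 52 mm across, from 52 to 74 mm above the jar's foot. The point is at the centre of the jar, half-way up (37 mm above its foot); its z axis points up when the jar stands. The jar can be carried by its lid.
- lid1 (a joint): How far the lid of jar 1 is unscrewed, in rad: 0 = tight, at its stop; it starts 0.9 to 1.9 loose (2.1 at most) and cannot come off. It tightens clockwise seen from above, turns easily (about 0.02 N m, less than it takes to turn the standing jar) and stays where it is left. The white mark on its top lies over the rib on the jar's neck when tight.
- jar2_mid (a point): Filler jar 2 (may be absent): white plastic jar with a grey ribbed screw lid, 74 mm tall in all with the lid, about 0.3 kg. Body 54 mm across and 38 mm tall, then a neck 44 mm across, then the lid, 52 mm across, from 52 to 74 mm above the jar's foot. The point is at the centre of the jar, half-way up (37 mm above its foot); its z axis points up when the jar stands. The jar can be carried by its lid.
- lid2 (a joint): How far the lid of jar 2 is unscrewed, in rad: 0 = tight, at its stop; it starts 0.9 to 1.9 loose (2.1 at most) and cannot come off. It tightens clockwise seen from above, turns easily (about 0.02 N m, less than it takes to turn the standing jar) and stays where it is left. The white mark on its top lies over the rib on the jar's neck when tight.
- jar3_mid (a point): Filler jar 3 (may be absent): white plastic jar with a grey ribbed screw lid, 74 mm tall in all with the lid, about 0.3 kg. Body 54 mm across and 38 mm tall, then a neck 44 mm across, then the lid, 52 mm across, from 52 to 74 mm above the jar's foot. The point is at the centre of the jar, half-way up (37 mm above its foot); its z axis points up when the jar stands. The jar can be carried by its lid.
- lid3 (a joint): How far the lid of jar 3 is unscrewed, in rad: 0 = tight, at its stop; it starts 0.9 to 1.9 loose (2.1 at most) and cannot come off. It tightens clockwise seen from above, turns easily (about 0.02 N m, less than it takes to turn the standing jar) and stays where it is left. The white mark on its top lies over the rib on the jar's neck when tight.
- jar4_mid (a point): Filler jar 4 (may be absent): white plastic jar with a grey ribbed screw lid, 74 mm tall in all with the lid, about 0.3 kg. Body 54 mm across and 38 mm tall, then a neck 44 mm across, then the lid, 52 mm across, from 52 to 74 mm above the jar's foot. The point is at the centre of the jar, half-way up (37 mm above its foot); its z axis points up when the jar stands. The jar can be carried by its lid.
- lid4 (a joint): How far the lid of jar 4 is unscrewed, in rad: 0 = tight, at its stop; it starts 0.9 to 1.9 loose (2.1 at most) and cannot come off. It tightens clockwise seen from above, turns easily (about 0.02 N m, less than it takes to turn the standing jar) and stays where it is left. The white mark on its top lies over the rib on the jar's neck when tight.
- drawer (a joint): How far the drawer of the low wooden unit is open, in m: 0 = fully home, starts 0.165 to 0.175 open (0.175 is its outer stop). Sliding friction about 1.5 N. A spring-loaded roller catch resists over the last 20 mm with up to about 8 N in all; once the drawer is within about 6 mm of home the catch draws it in against its stop and holds it there; left short of that it hangs there or springs back to 20 to 30 mm open.
- drawer_front (a point): Centre of the outer face of the drawer's front, 46 mm above the bench. x points into the unit (the way the drawer closes), y to the left, z up. The front is a flat board 372 mm wide (y), 14 mm thick, from 4 to 88 mm above the bench, without a projecting handle; it moves with the drawer.
- jar_bay (a point): Centre of the floor of the drawer's back compartment, which is for the jars; same axes as drawer_front, moves with the drawer, 160 mm behind the front's outer face and 32 mm above the bench. The compartment is 140 mm deep (x) and 324 mm wide (y); its side walls rise 40 mm above its floor. With the drawer 0.175 open, only the nearest 99 mm of its depth lies in the open; the rest is under the unit's top.
- knife_tray (a point): Centre of the floor of the drawer's front compartment, which is for the filling knife, same axes as drawer_front, moves with the drawer, 49 mm behind the front's outer face and 32 mm above the bench. It is 70 mm deep (x) and 324 mm wide (y), bounded by the drawer front (56 mm above the floor) and a 20 mm high, 6 mm thick divider towards the jars.
- unit_top (a point): Middle of the front edge of the unit's top board, 124 mm above the bench; axes as drawer_front; does not move. The unit is 372 mm wide (y) and reaches 256 mm back (x); the opening for the drawer is 102 mm high, from 10 to 112 mm above the bench.
- knife_grip (a point): Filling knife lying flat on top of the unit at the start, 0.1 kg: wooden handle 26 mm wide, 20 mm thick, and a steel blade 46 mm wide. The point is near its balance, at the middle of the handle's thickness (10 mm above what it lies on). x points towards the blade: the blade's end is 115 mm ahead, the handle starts 30 mm ahead and ends 75 mm behind. z is normal to the flat side.
- log_slice: Bystander, not to be disturbed: round slice of log, 68 mm across, 22 mm thick.
- branch: Bystander, not to be disturbed: short piece of branch, 44 mm thick, 100 mm long, lying.
- log_stub: Bystander, not to be disturbed: upright piece of log, 80 mm across, 75 mm tall.
- hammer: Bystander, not to be disturbed: hammer with a yellow handle, 260 mm long, lying.
- chisel: Bystander, not to be disturbed: chisel with a red handle, 260 mm long, lying.
- log_reindeer: Bystander, not to be disturbed: toy reindeer made of log pieces, about 250 mm tall.
There are look-alikes about, which are no part of the job. There is more than one size of the part that bears knife_grip; the job needs the smaller. What is shaped like the part that bears jar4_mid but blue is not meant.

How it is judged:
On the way, in this order (a step that is already met when the one before it is completed fails the run):
1. All jars, lids tight, stand in the back compartment and the knife lies in the front compartment of the drawer, which is still open (x of jar1_mid in the frame of jar_bay between -0.055 and 0.055 m and y of jar1_mid in the frame of jar_bay between -0.145 and 0.145 m and z of jar1_mid in the frame of jar_bay between 0.027 and 0.047 m and angle between each of jar1_mid, jar2_mid, jar3_mid, jar4_mid, knife_grip's own z axis and vertical below 0.15 rad and value of joint each of lid1, lid2, lid3, lid4 below 0.08 rad and x of jar2_mid in the frame of jar_bay between -0.055 and 0.055 m and y of jar2_mid in the frame of jar_bay between -0.145 and 0.145 m and z of jar2_mid in the frame of jar_bay between 0.027 and 0.047 m and x of jar3_mid in the frame of jar_bay between -0.055 and 0.055 m and y of jar3_mid in the frame of jar_bay between -0.145 and 0.145 m and z of jar3_mid in the frame of jar_bay between 0.027 and 0.047 m and x of jar4_mid in the frame of jar_bay between -0.055 and 0.055 m and y of jar4_mid in the frame of jar_bay between -0.145 and 0.145 m and z of jar4_mid in the frame of jar_bay between 0.027 and 0.047 m and x of knife_grip in the frame of knife_tray between -0.035 and 0.035 m and y of knife_grip in the frame of knife_tray between -0.15 and 0.15 m and z of knife_grip in the frame of knife_tray between 0 and 0.02 m and value of joint drawer above 0.06 m), for 0.2 s.
2. The drawer is home at its catch (value of joint drawer below 0.004 m), for 0.2 s.
At the end, for the whole second after the job is handed in: The drawer is home (less than 4 mm open) and held by its catch; every jar stands upright (within 0.15 rad) on the floor of the drawer's back compartment with its lid less than 0.08 rad from tight; the knife lies flat (within 0.15 rad) on the floor of the front compartment; all are released (x of jar1_mid in the frame of jar_bay between -0.055 and 0.055 m and y of jar1_mid in the frame of jar_bay between -0.145 and 0.145 m and z of jar1_mid in the frame of jar_bay between 0.027 and 0.047 m and angle between each of jar1_mid, jar2_mid, jar3_mid, jar4_mid, knife_grip's own z axis and vertical below 0.15 rad and value of joint each of lid1, lid2, lid3, lid4 below 0.08 rad and x of jar2_mid in the frame of jar_bay between -0.055 and 0.055 m and y of jar2_mid in the frame of jar_bay between -0.145 and 0.145 m and z of jar2_mid in the frame of jar_bay between 0.027 and 0.047 m and x of jar3_mid in the frame of jar_bay between -0.055 and 0.055 m and y of jar3_mid in the frame of jar_bay between -0.145 and 0.145 m and z of jar3_mid in the frame of jar_bay between 0.027 and 0.047 m and x of jar4_mid in the frame of jar_bay between -0.055 and 0.055 m and y of jar4_mid in the frame of jar_bay between -0.145 and 0.145 m and z of jar4_mid in the frame of jar_bay between 0.027 and 0.047 m and x of knife_grip in the frame of knife_tray between -0.035 and 0.035 m and y of knife_grip in the frame of knife_tray between -0.15 and 0.15 m and z of knife_grip in the frame of knife_tray between 0 and 0.02 m and value of joint drawer below 0.004 m); the robot touches nothing.
It fails at once if a jar is lifted 30 mm or more while its lid is still loose (more than 0.15 rad) ((height (world z) of jar1_mid above 0.067 m and value of joint lid1 above 0.15 rad) or (height (world z) of jar2_mid above 0.067 m and value of joint lid2 above 0.15 rad) or (height (world z) of jar3_mid above 0.067 m and value of joint lid3 above 0.15 rad) or (height (world z) of jar4_mid above 0.067 m and value of joint lid4 above 0.15 rad)).
It fails at once if the drawer is slammed (faster than 0.5 m/s) (velocity of joint drawer below -0.5 m/s).
It fails at once if another thing on the bench is moved more than 50 mm (distance of any of log_slice, branch, log_stub, hammer, chisel, log_reindeer from where it was at the start of the episode above 0.05 m).
Of jar1, jar2, jar3, jar4 only 2 to 4 are there at a start; the rules pass over those that are not, and their reading is None.
At some moment in a run one of jar1, jar2, jar3, jar4 may be knocked a few centimetres aside while the robot is not near it.
It also fails if it takes over 210 s, if anything falls off the work surface, if the arm or the gripper's body presses on something with over 40 N, if the wrist force passes 120 N, or if a joint passes its speed limit or range.

### The arm

A 6-joint arm with a two-finger parallel gripper is mounted at the origin on the work surface. World frame = base frame: x ahead of the robot, y to its left, z up, the work surface at z = 0. Lengths are in m, angles in rad, forces in N, time in s.
With the tool pointing down it reaches from about 0.35 to 0.775 m from the base axis. Payload 5.5 kg.
Tool frame: the origin (TCP) lies midway between the tips of the shut fingers; the grasp point (between the pads) lies 19 mm behind it; z points along the fingers, x is the direction in which the jaws open and shut, and the axes are right-handed (so a half turn about z gives the same grasp; the last joint's range is limited). The gripper opens to 85 mm and grips with 20 to 120 N. Pads are 22 mm wide; open, the fingers measure 114 mm over their backs; the gripper's body (76 mm by 85 mm) begins 54 mm behind the grasp point. The pads swing forward as they close: fully open they stand 13 mm farther back than shut.
Start: joints at [-0.14, 0.313, 0.046, 1.304, 0, 1.431], TCP at [0.575, -0, 0.231] pointing down, gripper open.
Joint ranges: [-2.76, 2.76], [-0.86, 1.69], [-1.03, 1.26], [-2.2, 2.34], [-1.47, 1.5], [-3.14, 3.14]. Speed limits (rad/s): [2.57, 2.57, 3.14, 3.14, 3.14, 3.14].

### API

Orientations are given as [roll, pitch, yaw] about the fixed x, y, z axes, in that order (R = Rz(yaw) Ry(pitch) Rx(roll)).
In Python, from station import bot, cams, finder gives the robot as it stands. The module is installed in compiled form; this text tells all that it offers.
- The arm moves only by the shell command python3 -m crank 'ROWS' [OPENING] [FORCE]. ROWS is JSON, a list of rows, each a list of 6 numbers: the shift along the tool's x, y, z in units of 30 mm (1.0 is 30 mm), then the turn, a rotation vector about the tool's x, y, z in degrees. In form: [[dx, dy, dz, ax, ay, az], ...]. A call has 1 to 5 rows; each row shifts and turns the commanded pose from where the row before left it, along the tool's axes as they then stand; what a row does not reach is not made up. A row lasts 1/12 s, in which the tool goes at most 41.7 mm and 7.16 degrees, less where a joint would pass 70% of its speed; a pose out of reach is approached as far as the arm can. A call is refused whole if a number of a shift passes 1 or a number of a turn 7.16, either way. A call with a gripper value outside its range is refused whole. OPENING is the closure, from -1 (fully open) to 1 (shut), set as the call begins (- or left out, the last holds). The fingers move at their own pace and stop on an object; FORCE is the grip in N (left out, the last holds). Time passes only in rows, so rows that do not move let the fingers close. It gives the time, the measured TCP pose, the force and the opening at its end, in the units of the state.
- bot.get_state(): the state, without advancing time (a new reading comes with each control period).
- cams.snapshot(name): name is "scene" or "side" or "wrist"; returns a dict with "color" (384x512x3 uint8, red, green, blue), "fov_y" (degrees; the focal length in pixels is half the picture's height over the tangent of half this angle, whatever the lens; pixels are square), "cx", "cy" (the principal point, pixels), "rvec" (rotation vector, rad) and "tvec" (3), from world to camera coordinates, as OpenCV has them; the wrist camera has in their place "mount" (4x4, takes a point from camera to tool coordinates, whose origin is the TCP and whose axes are the tool frame's). Camera axes: x right, y down, z forward; pixel columns grow to the right and rows downward; lengths in m; the calibration is good to about 2 mm. The wrist camera is an equidistant fisheye: a pixel r from the principal point sees the ray r / f radians off the axis. A picture is of the moment at which its call begins: read the wrist's pose just before it. There is no depth.
- bot.finish_job(): hands the job in, once; it reports no verdict.
Trained networks look in a picture, given as the dict that the camera call returned (one of the last four; its "shot" number tells which), for a name from the list of things; names that differ only in an ending like _2 or _b are one class to them, and where a whole thing is asked for, a point or a joint stands for the part that bears it (a point fixed in the world has none). Each returns a list of dicts, best first, with "p" (0 to 1); they miss things now and then, are a little off and sometimes report something else, mostly with a low value. They report only what shows in the picture. A call takes as long as a camera call. They do not tell look-alikes from the thing itself.
- finder.search_frame(query, picture): "centre" ([x, y, z] in m, in world coordinates, good to about 4 mm: the middle of the surface that is visible of it).
- finder.masks_of(query, picture): "region" (384x512 bool, what is visible of it).
The state is a dict: "time_s": time; "qpos": joint angles; "joint_vel": joint speeds; "joint_torque": joint torques, N m; "eef_pos": TCP position; "orientation": TCP orientation; "wrist_force": force on the tool from outside, world axes, zero at the start; "wrist_torque": the same for the moment, N m; "grip_width": opening from 0.0 (shut) to 1.0 (fully open).
Only numpy, scipy, OpenCV 4.12 (cv2) and the standard library are available. Lean on these libraries where they do the work, as an engineer would, in place of code of your own. Each camera call takes 0.05 s, during which the arm holds its last target.

## Working session

There is one attempt and no reset: what is moved stays moved. The work goes in short steps, Python scripts to look and compute and a shell command to move; the robot and the scene stay as the last step left them, time stands still between calls to the robot, and variables do not carry over. Pictures are saved under pics/ and viewed, and the job is handed in when it is done.

```bash
mkdir -p pics; ls; cat > h.py <<'E'
import numpy as np,cv2
from station import bot,cams,finder
from scipy.spatial.transform import Rotation as R
def snap(n,f=None):
    s=bot.get_state(); p=cams.snapshot(n)
    if f: cv2.imwrite('pics/'+f,p['color'][:,:,::-1])
    return p,s
def foc(p): return p['color'].shape[0]/2/np.tan(np.radians(p['fov_y'])/2)
def cam(p,s=None):
    if 'mount' in p:
        T=np.eye(4);T[:3,:3]=R.from_euler('xyz',s['orientation']).as_matrix();T[:3,3]=s['eef_pos'];W=T@np.array(p['mount'])
        return W[:3,:3],W[:3,3]
    M=R.from_rotvec(np.ravel(p['rvec'])).as_matrix();return M.T,-M.T@np.ravel(p['tvec'])
def ray(p,u,v,s=None):
    f=foc(p);a=np.array([u-p['cx'],v-p['cy']])
    if 'mount' in p:
        r=np.hypot(*a);t=r/f;d=np.array([*(a/max(r,1e-9)*np.sin(t)),np.cos(t)])
    else: d=np.array([*(a/f),1.])
    C,o=cam(p,s);d=C@d;return o,d/np.linalg.norm(d)
def atz(p,u,v,z,s=None):
    o,d=ray(p,u,v,s);return o+d*(z-o[2])/d[2]
def proj(p,X,s=None):
    C,o=cam(p,s);c=C.T@(np.array(X)-o);f=foc(p)
    if 'mount' in p:
        r=np.hypot(c[0],c[1]);t=np.arctan2(r,c[2]);return np.array([p['cx']+f*t*c[0]/max(r,1e-9),p['cy']+f*t*c[1]/max(r,1e-9)])
    return np.array([p['cx']+f*c[0]/c[2],p['cy']+f*c[1]/c[2]])
E
python3 - <<'E'
from h import *
s=bot.get_state();print(s)
for n in ['scene','side','wrist']:
    p,s=snap(n,n+'0.png');print(n,p['fov_y'],p['cx'],p['cy'],cam(p,s))
    for q in ['jar1_mid','knife_grip','drawer_front','log_slice','branch','log_stub','hammer','chisel','log_reindeer']:
        print(q,[(np.round(d['centre'],3).tolist(),round(d['p'],2)) for d in finder.search_frame(q,p)])
E
```

```text
pics
{'time_s': 0.0, 'qpos': array([-1.39612905e-01,  3.13997106e-01,  4.49806573e-02,  1.30358778e+00,
        9.11629630e-06,  1.43120360e+00]), 'joint_vel': array([ 0.00177245, -0.00158737, -0.00024492, -0.0011405 ,  0.00195013,
        0.0001652 ]), 'joint_torque': array([-2.90074182e-03, -4.80629075e+01,  2.98531097e+01,  1.95313990e-02,
       -3.83516899e-04, -4.27451073e-05]), 'eef_pos': array([5.74495514e-01, 5.66089340e-05, 2.30411423e-01]), 'orientation': array([-3.14133207e+00,  1.78905262e-03, -1.99495765e-05]), 'wrist_force': array([-0.10512493, -0.54640132,  0.05495675]), 'wrist_torque': array([-0.01265792,  0.03605796,  0.05504078]), 'grip_width': 0.99723690212638}
scene 50.65555447274661 242.33036201654153 189.60553558625338 (array([[-0.52055295,  0.67769403, -0.51937985],
       [ 0.85365443,  0.40077028, -0.33265192],
       [-0.01728421, -0.61653385, -0.78713866]]), array([1.28229183, 0.45415946, 1.29232252]))
jar1_mid [([0.339, -0.402, 0.07], 0.57)]
knife_grip [([0.316, 0.194, 0.013], 0.86)]
drawer_front [([0.526, 0.23, 0.032], 0.82)]
log_slice [([0.54, -0.256, 0
[... 829 characters left out ...]
er [([0.424, -0.557, 0.023], 0.77), ([0.59, -0.388, 0.07], 0.47)]
chisel []
log_reindeer [([0.279, 0.393, 0.131], 0.57)]
wrist 65.70646984690485 252.98691817476592 190.89904532220805 (array([[ 9.99998189e-01,  9.48282678e-04,  1.64999901e-03],
       [ 1.34532449e-03, -9.65481410e-01, -2.60468496e-01],
       [ 1.34604561e-03,  2.60470244e-01, -9.65480937e-01]]), array([0.57481631, 0.06634164, 0.37215269]))
jar1_mid []
knife_grip [([0.683, 0.115, 0.141], 0.85), ([0.337, 0.182, 0.013], 0.63)]
drawer_front [([0.569, 0.118, 0.032], 0.83)]
log_slice []
branch [([0.687, -0.21, 0.027], 0.84)]
log_stub []
hammer []
chisel [([0.349, -0.07, 0.025], 0.64), ([0.657, 0.107, 0.09], 0.46)]
log_reindeer []
```

View pics/scene0.png

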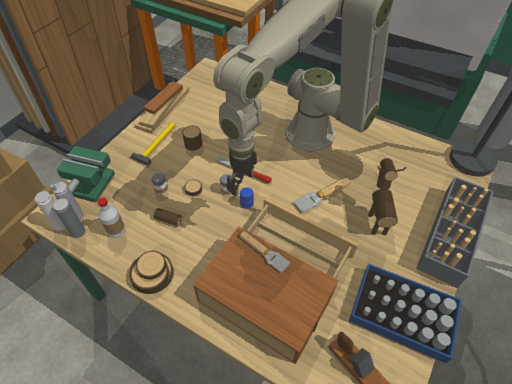

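View pics/side0.png

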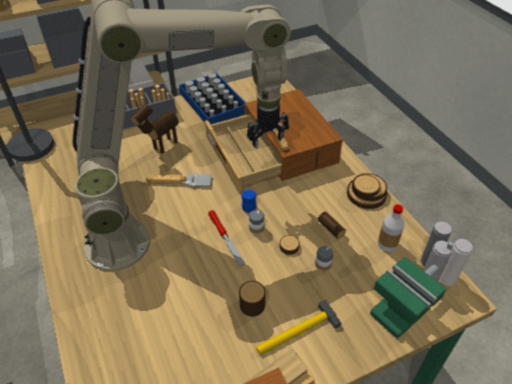

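View pics/wrist0.png

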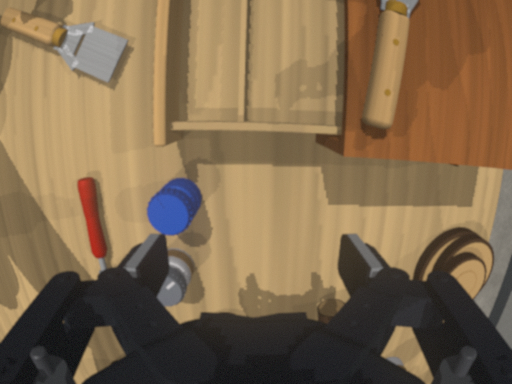

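```bash
python3 - <<'E'
from h import *
a,_=snap('scene');b,_=snap('side')
def crop(p,u0,u1,v0,v1,k): return cv2.resize(p['color'][v0:v1,u0:u1,::-1],None,fx=k,fy=k,interpolation=cv2.INTER_CUBIC)
A=crop(a,130,355,140,350,3.4);B=crop(b,140,350,90,290,2.8)
cv2.imwrite('pics/c1.png',cv2.resize(A,(640,597)));cv2.imwrite('pics/c2.png',cv2.resize(B,(630,600)))
E
```

```text
(no output)
```

View pics/c1.png

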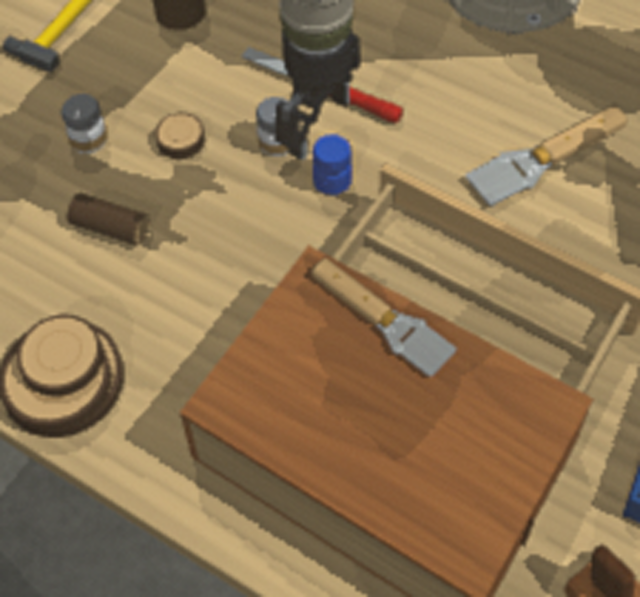

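View pics/c2.png

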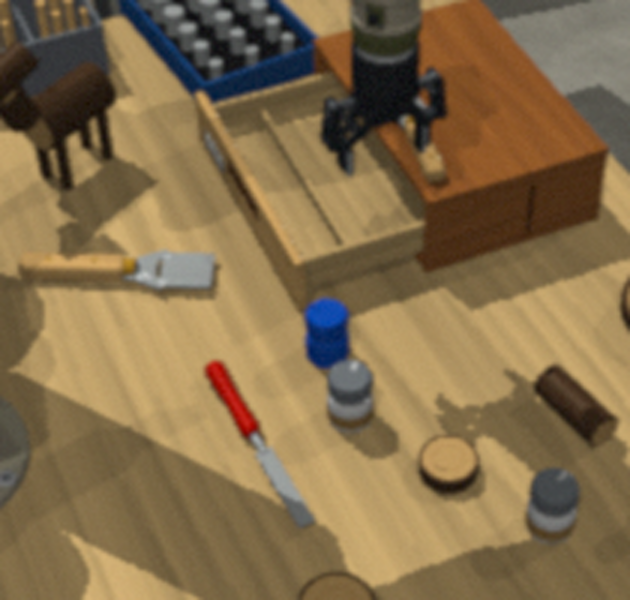

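```bash
python3 - <<'E'
from h import *
a,_=snap('scene');k=640/225
g=lambda u,v,z:atz(a,130+u/k,140+v/k,z)
c=[g(312,248,.124),g(590,400,.124),g(185,412,.124),g(490,597,.124)]
for x in c:print(np.round(x,3))
d=c[0]-c[1];print('w',np.linalg.norm(d),'yaw',np.arctan2(-d[0]*-1,0) , np.degrees(np.arctan2(d[1],d[0])), np.linalg.norm(c[2]-c[0]))
print('front top',g(385,165,.088), atz(a,356,245,.088))
h,b=g(317,268,.134),g(442,363,.126);print('knife top',h,b,np.linalg.norm(h-b),np.linalg.norm(g(455,350,.126)-g(430,376,.126)))
h,b=g(618,118,.01),g(478,193,.002);print('knife bench',h,b,np.linalg.norm(h-b),np.linalg.norm(g(466,182,.002)-g(488,206,.002)))
C=cv2.resize(a['color'][190:300,230:370,::-1],None,fx=5,fy=5,interpolation=cv2.INTER_CUBIC);cv2.imwrite('pics/c3.png',C)
E
```

```text
[0.655 0.037 0.124]
[0.667 0.401 0.124]
[0.906 0.029 0.124]
[0.911 0.4   0.124]
w 0.36333474280616873 yaw -1.5707963267948966 -91.92221335619341 0.2509578818557765
front top [0.47796975 0.03926869 0.088     ] [0.4950973  0.40092299 0.088     ]
knife top [0.68109494 0.06063779 0.134     ] [0.71128254 0.2421469  0.126     ] 0.18417613851713527 0.04357190839082483
knife bench [0.18372487 0.25692568 0.01      ] [0.39750097 0.14251898 0.002     ] 0.24259660476088687 0.04852809028714296
```

View pics/c3.png

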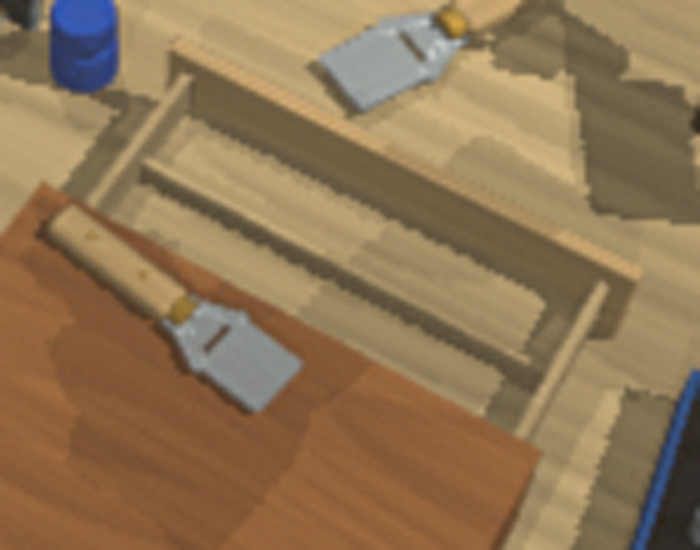

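```bash
python3 - <<'E'
from h import *
a,_=snap('scene');b,_=snap('side')
C=cv2.resize(a['color'][150:215,140:290,::-1],None,fx=5,fy=5,interpolation=cv2.INTER_CUBIC);cv2.imwrite('pics/c4.png',C)
C=cv2.resize(b['color'][180:280,200:350,::-1],None,fx=5,fy=5,interpolation=cv2.INTER_CUBIC);cv2.imwrite('pics/c5.png',C)
E
```

```text
(no output)
```

View pics/c4.png

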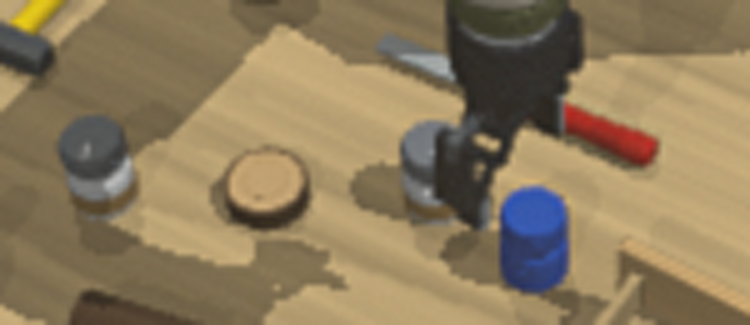

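View pics/c5.png

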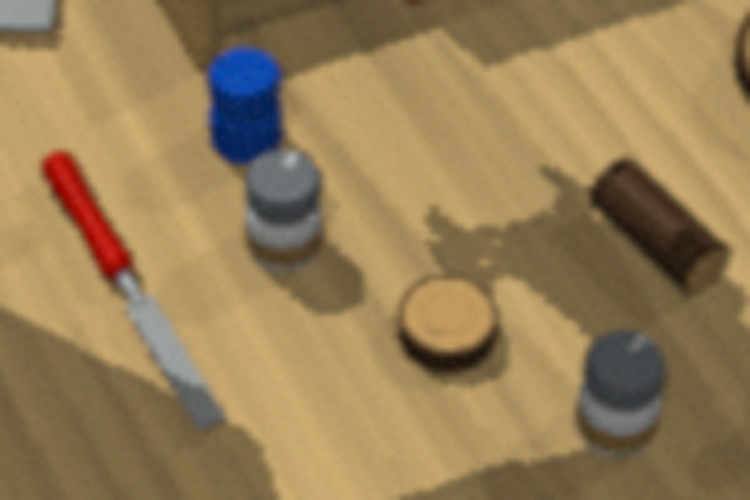

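```bash
python3 - <<'E'
from h import *
a,_=snap('scene');b,_=snap('side');w,s=snap('wrist')
for n,u,v in [('A',257.2,214.6),('B',325.2,251.4),('blue',249.2,194)]: print(n,atz(b,u,v,.074))
print('B',atz(a,158.5,177.2,.074),'blue',atz(a,247,191.6,.074),'blue w',atz(w,172,216,.074,s))
E
```

```text
A [ 0.46623251 -0.14866219  0.074     ]
B [ 0.59651635 -0.38352803  0.074     ]
blue [ 0.48200334 -0.0483229   0.074     ]
B [ 0.59318996 -0.37638304  0.074     ] blue [ 0.47758756 -0.04042624  0.074     ] blue w [ 0.48685618 -0.04261592  0.074     ]
```

```bash
python3 -m crank '[[-0.72,0.98,0,0,0,0],[-0.72,0.98,0,0,0,0],[-0.72,0.98,0,0,0,0],[-0.72,0.98,0,0,0,0],[-0.72,0.98,0,0,0,0]]'; python3 - <<'E'
from h import *
w,s=snap('wrist','w1.png');b,_=snap('side','s1.png');a,_=snap('scene','sc1.png')
E
```

```text
time_s: 2.32
eef_pos: [0.466, -0.148, 0.2314]
orientation: [3.141, -0.0, 0.001]
wrist_force: [0.6, -0.7, -0.1]
grip_width: 0.998
```

View pics/w1.png

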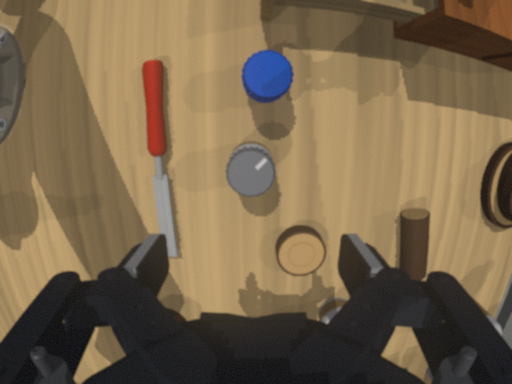

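View pics/sc1.png

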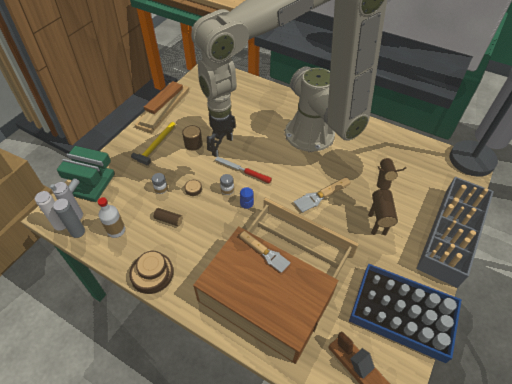

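```bash
python3 - <<'E'
from h import *
w,s=snap('wrist');b,_=snap('side');a,_=snap('scene')
print(atz(w,250.5,173,.074,s),'blue',atz(w,267.5,76,.074,s))
C=cv2.resize(b['color'][180:280,200:350,::-1],None,fx=5,fy=5,interpolation=cv2.INTER_CUBIC);cv2.imwrite('pics/c6.png',C)
C=cv2.resize(w['color'][130:220,200:320,::-1],None,fx=6,fy=6,interpolation=cv2.INTER_CUBIC);cv2.imwrite('pics/c7.png',C)
C=cv2.resize(a['color'][150:215,140:290,::-1],None,fx=5,fy=5,interpolation=cv2.INTER_CUBIC);cv2.imwrite('pics/c8.png',C)
E
```

```text
[ 0.46362978 -0.14410799  0.074     ] blue [ 0.48082426 -0.0456747   0.074     ]
```

View pics/c7.png

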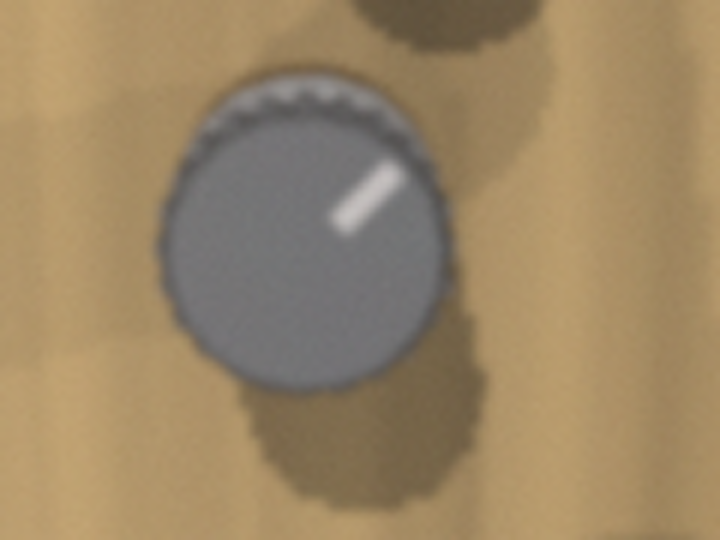

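View pics/c8.png

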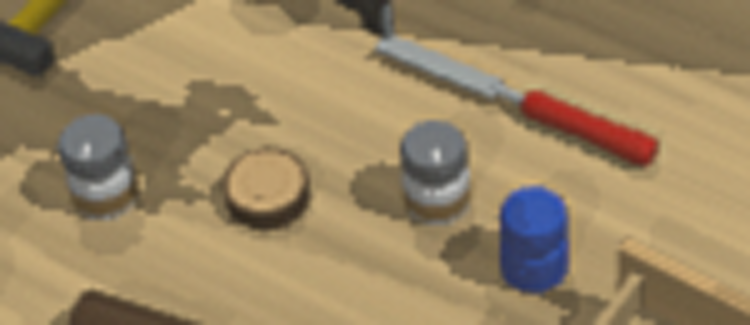

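```bash
python3 -m crank '[[-0.05,-0.13,0.5,0,0,-7.1],[0,0,0.5,0,0,-7.1],[0,0,0.5,0,0,-7.1],[0,0,0.5,0,0,-7.1],[0,0,0.5,0,0,-7.1]]' -0.7 30 && python3 -m crank '[[0,0,0.4,0,0,-7.1],[0,0,0.4,0,0,-7.1],[0,0,0.4,0,0,-7.1],[0,0,0.4,0,0,-7.1],[0,0,0,0,0,0]]'; python3 - <<'E'
from h import *
s=bot.get_state();print(s['qpos'],s['eef_pos'],s['orientation'])
b,_=snap('side')
C=cv2.resize(b['color'][150:270,200:320,::-1],None,fx=5,fy=5,interpolation=cv2.INTER_CUBIC);cv2.imwrite('pics/c9.png',C)
w,s=snap('wrist','w2.png')
E
```

```text
time_s: 3.03
eef_pos: [0.4664, -0.1418, 0.1556]
orientation: [3.141, -0.0, 0.629]
wrist_force: [0.3, -0.4, -0.3]
grip_width: 0.848
time_s: 3.45
eef_pos: [0.4648, -0.1411, 0.106]
orientation: [-3.138, -0.0, 1.121]
wrist_force: [-1.1, 0.4, -1.2]
grip_width: 0.85
[-4.60354007e-01  2.23605895e-01 -3.94743820e-01  9.56405467e-01
  2.10846856e-04 -1.04656776e-02] [ 0.46482674 -0.14113601  0.10601632] [-3.13763622e+00 -2.52264886e-04  1.12090708e+00]
```

View pics/c9.png

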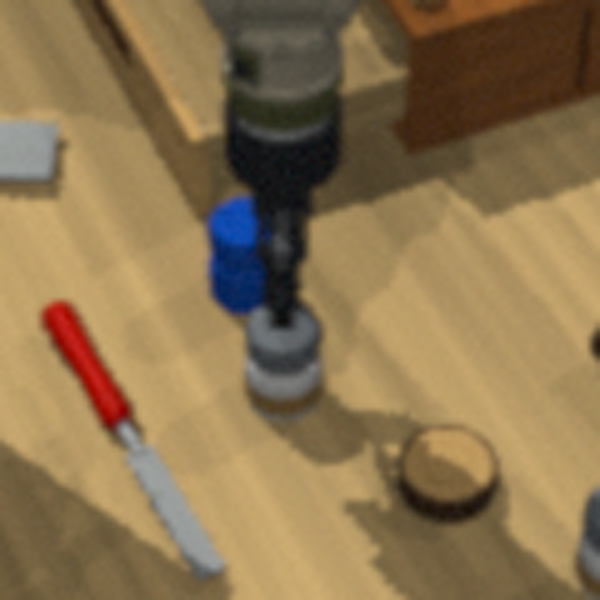

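View pics/w2.png

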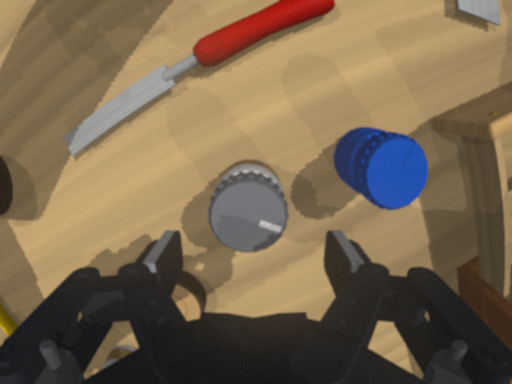

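```bash
python3 - <<'E'
from h import *
w,s=snap('wrist')
print(s['eef_pos'],atz(w,249,214,.074,s))
b,_=snap('side');print(atz(b,257,216.5,.074))
# where TCP projects and target
print(proj(w,s['eef_pos'],s), proj(w,[.464,-.1425,.074],s))
E
```

```text
[ 0.46579615 -0.14202242  0.10805324] [ 0.46143263 -0.14198619  0.074     ]
[ 0.46194177 -0.15614245  0.074     ]
[251.86123904 242.89519277] [250.08427369 217.80433972]
```

```bash
python3 -m crank '[[-0.08,-0.05,0.45,0,0,0],[0,0,0.45,0,0,0],[0,0,0.45,0,0,0],[0,0,0.45,0,0,0],[0,0,0.35,0,0,0]]' && python3 -m crank '[[0,0,0,0,0,0],[0,0,0,0,0,0],[0,0,0,0,0,0],[0,0,0,0,0,0],[0,0,0,0,0,0]]' 1 30; python3 - <<'E'
from h import *
s=bot.get_state();print(s['wrist_force'],s['wrist_torque'],s['grip_width'])
b,_=snap('side')
C=cv2.resize(b['color'][150:270,200:320,::-1],None,fx=5,fy=5,interpolation=cv2.INTER_CUBIC);cv2.imwrite('pics/d1.png',C)
w,s=snap('wrist','w3.png')
E
```

```text
time_s: 4.07
eef_pos: [0.4638, -0.1447, 0.0439]
orientation: [3.14, -0.0, 1.113]
wrist_force: [-0.6, -0.6, -0.6]
grip_width: 0.85
time_s: 4.48
eef_pos: [0.4634, -0.1447, 0.0443]
orientation: [3.141, 0.0, 1.115]
wrist_force: [0.3, -0.3, -3.1]
grip_width: 0.596
[ 0.34882556 -0.33150959 -3.13156912] [-0.06930076 -0.06124856  0.01953434] 0.5961142050129487
```

View pics/d1.png

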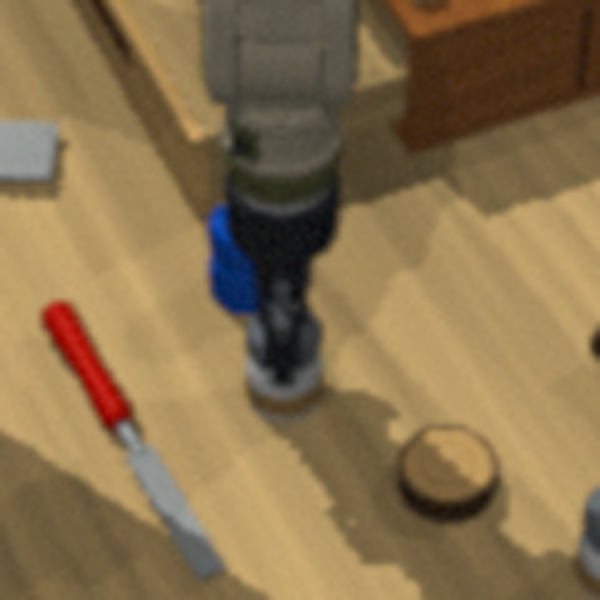

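View pics/w3.png

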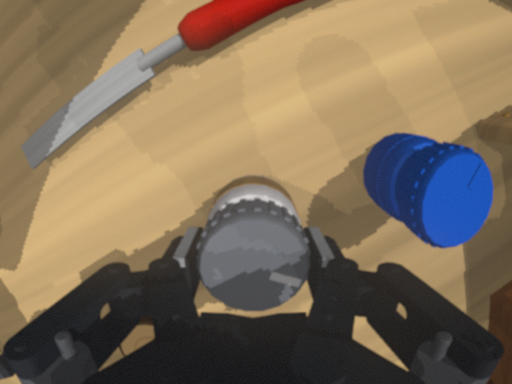

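```bash
python3 -m crank '[[0,0,0.06,0,0,0],[0,0,0,0,0,0]]'; python3 -c "
from h import *
s=bot.get_state();print(s['wrist_force'],s['wrist_torque'],s['eef_pos'])"
```

```text
time_s: 4.75
eef_pos: [0.4636, -0.1448, 0.0441]
orientation: [3.14, 0.0, 1.115]
wrist_force: [-4.1, 2.7, 14.9]
grip_width: 0.598
[-4.11569467  2.68985737 14.91029988] [ 0.41473785  0.9924761  -0.06280039] [ 0.46360338 -0.14481436  0.04412201]
```

```bash
T='python3 -c "from h import *
s=bot.get_state();print(s[\"wrist_force\"].round(1),s[\"wrist_torque\"].round(3),s[\"grip_width\"],s[\"qpos\"][5])"'
python3 -m crank '[[0,0,0,0,0,7.1],[0,0,0,0,0,7.1],[0,0,0,0,0,7.1],[0,0,0,0,0,7.1],[0,0,0,0,0,7.1]]'; eval "$T"
python3 -m crank '[[0,0,0,0,0,7.1],[0,0,0,0,0,7.1],[0,0,0,0,0,7.1]]'; eval "$T"
python3 -m crank '[[0,0,0,0,0,7.1],[0,0,0,0,0,7.1],[0,0,0,0,0,7.1]]'; eval "$T"
```

```text
time_s: 5.17
eef_pos: [0.4636, -0.1448, 0.0441]
orientation: [3.14, -0.001, 0.49]
wrist_force: [-5.1, 2.7, 14.7]
grip_width: 0.597
[-5.1  2.7 14.7] [0.399 0.994 0.003] 0.5973003704382142 0.6130110699285972
time_s: 5.42
eef_pos: [0.4636, -0.1448, 0.0441]
orientation: [3.14, -0.002, 0.118]
wrist_force: [-4.2, 1.6, 15.4]
grip_width: 0.597
[-4.2  1.6 15.4] [ 0.422  1.016 -0.011] 0.5970921728243699 0.9847724443275243
time_s: 5.67
eef_pos: [0.4636, -0.1448, 0.0441]
orientation: [3.141, -0.002, -0.254]
wrist_force: [-5.1, 2.2, 14.5]
grip_width: 0.595
[-5.1  2.2 14.5] [ 0.507  1.071 -0.002] 0.5951760287517361 1.3565415775504681
```

```bash
T='python3 -c "from h import *
s=bot.get_state();print(s[\"wrist_force\"].round(1),s[\"wrist_torque\"].round(3),s[\"grip_width\"],s[\"qpos\"][5])"'
python3 -m crank '[[0,0,0,0,0,7.1],[0,0,0,0,0,7.1],[0,0,0,0,0,7.1]]'; eval "$T"
python3 -m crank '[[0,0,0,0,0,7.1],[0,0,0,0,0,7.1],[0,0,0,0,0,7.1]]'; eval "$T"
python3 -m crank '[[0,0,0,0,0,7.1],[0,0,0,0,0,7.1],[0,0,0,0,0,7.1]]'; eval "$T"
python3 - <<'E'
from h import *
w,s=snap('wrist','w4.png')
E
```

```text
time_s: 5.92
eef_pos: [0.4636, -0.1448, 0.0441]
orientation: [-3.141, -0.002, -0.626]
wrist_force: [-4.7, 1.8, 14.3]
grip_width: 0.599
[-4.7  1.8 14.3] [0.49  0.966 0.048] 0.598704256226898 1.7282992782178697
time_s: 6.17
eef_pos: [0.4649, -0.1455, 0.0442]
orientation: [-3.139, -0.004, -0.997]
wrist_force: [-0.4, 0.0, 9.6]
grip_width: 0.599
[-0.4  0.   9.6] [0.09  0.174 0.114] 0.5987587566611094 2.0998897046872456
time_s: 6.42
eef_pos: [0.4652, -0.1457, 0.0442]
orientation: [-3.138, -0.003, -1.369]
wrist_force: [-0.3, -0.1, 9.5]
grip_width: 0.595
[-0.3 -0.1  9.5] [0.07  0.215 0.109] 0.5953287112357383 2.4716277138189224
```

View pics/w4.png

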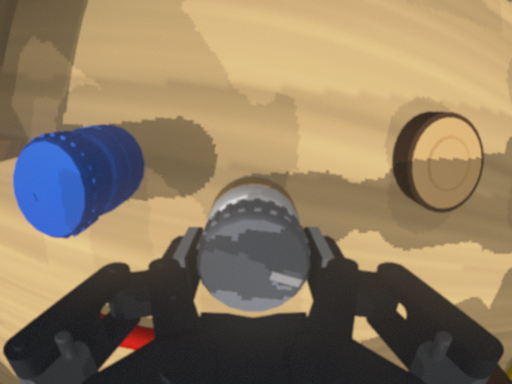

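```bash
python3 -m crank '[[0,0,0,0,0,0],[0,0,-0.3,0,0,0],[0,0,-0.6,0,0,0],[0,0,-0.9,0,0,0],[0,0,-0.9,0,0,0]]' 1 45
python3 -m crank '[[0,0,-0.9,0,0,-7],[0,0,-0.7,0,0,-7],[0,0,-0.5,0,0,-7],[0,0,0,0,0,-7],[0,0,0,0,0,-5]]'; python3 - <<'E'
from h import *
w,s=snap('wrist','w5.png')
print(s['wrist_force'],s['grip_width'],s['orientation'],s['eef_pos'],s['qpos'])
b,s=snap('side','s5.png')
E
```

```text
time_s: 6.88
eef_pos: [0.4619, -0.144, 0.1234]
orientation: [3.139, 0.002, -1.363]
wrist_force: [0.5, -0.4, -4.0]
grip_width: 0.596
time_s: 7.3
eef_pos: [0.4636, -0.1448, 0.1876]
orientation: [-3.141, -0.002, -0.781]
wrist_force: [0.9, -0.2, -3.3]
grip_width: 0.593
[ 0.93441925 -0.15535825 -3.26855891] 0.5934623219108617 [-3.14086436e+00 -2.22178115e-03 -7.81341470e-01] [ 0.46359261 -0.14484117  0.18760921] [-4.68295714e-01  1.58142956e-01 -2.63652106e-01  1.14666318e+00
  8.68453385e-06  1.88384128e+00]
```

View pics/s5.png

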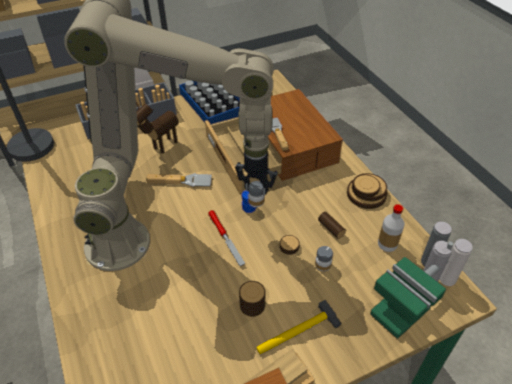

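```bash
python3 -m crank '[[-0.47,-0.99,0,0,0,0],[-0.47,-0.99,0,0,0,0],[-0.47,-0.99,0,0,0,0],[-0.47,-0.99,0,0,0,0],[-0.47,-0.99,0,0,0,0]]' && python3 -m crank '[[-0.47,-0.99,0,0,0,0],[-0.47,-0.99,0,0,0,0],[-0.47,-0.99,0,0,0,0],[-0.47,-0.99,0,0,0,0],[0,0,0,0,0,0]]'; python3 - <<'E'
from h import *
w,s=snap('wrist','w6.png')
print(s['wrist_force'],s['grip_width'],s['orientation'],s['eef_pos'],s['qpos'])
b,_=snap('side','s6.png');a,_=snap('scene')
C=cv2.resize(a['color'][180:350,190:360,::-1],None,fx=3.5,fy=3.5,interpolation=cv2.INTER_CUBIC);cv2.imwrite('pics/d2.png',C)
E
```

```text
time_s: 7.82
eef_pos: [0.5183, 0.0116, 0.1857]
orientation: [3.141, 0.001, -0.791]
wrist_force: [0.8, 0.5, -3.6]
grip_width: 0.597
time_s: 8.23
eef_pos: [0.564, 0.1391, 0.1853]
orientation: [-3.139, 0.002, -0.785]
wrist_force: [0.7, 0.2, -3.6]
grip_width: 0.592
[ 0.69270054  0.19593667 -3.63209453] 0.5917613368038216 [-3.13932140e+00  1.59721101e-03 -7.84740363e-01] [0.56401148 0.1391057  0.18533461] [ 0.10226216  0.34012329 -0.02917869  1.20074273  0.00267297  2.45780167]
```

View pics/w6.png

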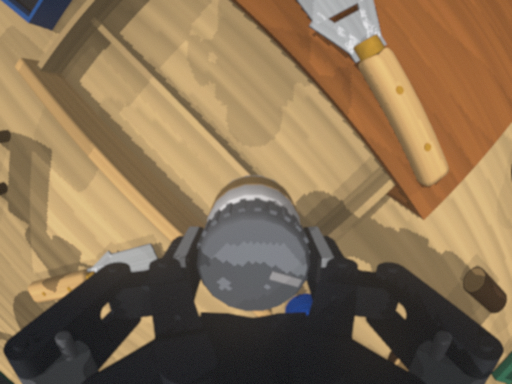

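View pics/d2.png

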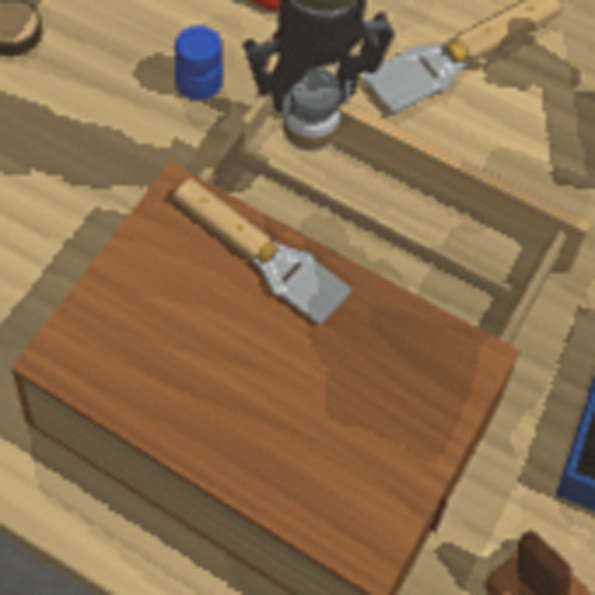

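```bash
python3 - <<'E'
from h import *
w,s=snap('wrist')
C=w['color'][:,:,::-1]
cv2.imwrite('pics/d3.png',cv2.resize(C[0:240,0:260],None,fx=2.4,fy=2.4,interpolation=cv2.INTER_CUBIC))
for n,u,v,z in [('fr',20,62,.088),('fr2',172,236,.088),('unit',424,216,.124),('unit2',236,0,.124),('div',97,22,.052),('div2',245,172,.052)]:print(n,atz(w,u,v,z,s).round(4))
E
```

```text
fr [0.4937 0.3932 0.088 ]
fr2 [0.4825 0.1575 0.088 ]
unit [0.6537 0.0288 0.124 ]
unit2 [0.6575 0.2461 0.124 ]
div [0.5702 0.3649 0.052 ]
div2 [0.5641 0.1472 0.052 ]
```

View pics/d3.png

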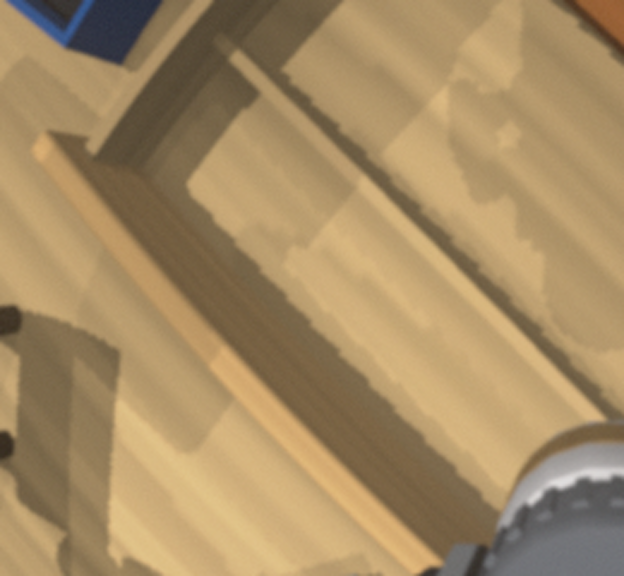

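```bash
python3 -m crank '[[-0.476,-0.966,0,0,0,0],[-0.476,-0.966,0,0,0,0],[-0.476,-0.966,0,0,0,0],[-0.476,-0.966,0,0,0,0],[-0.476,-0.966,0,0,0,0]]' && python3 -m crank '[[0,0,0.3,0,0,0],[0,0,0.6,0,0,0],[0,0,0.7,0,0,0],[0,0,0.7,0,0,0],[0,0,0.7,0,0,0]]'; python3 - <<'E'
from h import *
w,s=snap('wrist','w7.png')
print(s['wrist_force'],s['grip_width'],s['orientation'],s['eef_pos'],s['qpos'])
a,_=snap('scene')
C=cv2.resize(a['color'][180:350,190:360,::-1],None,fx=3.5,fy=3.5,interpolation=cv2.INTER_CUBIC);cv2.imwrite('pics/d4.png',C)
E
```

```text
time_s: 8.85
eef_pos: [0.6155, 0.2862, 0.1861]
orientation: [3.141, -0.0, -0.791]
wrist_force: [1.2, -0.5, -2.5]
grip_width: 0.594
time_s: 9.27
eef_pos: [0.615, 0.285, 0.0951]
orientation: [3.141, -0.0, -0.79]
wrist_force: [0.6, -0.1, -3.2]
grip_width: 0.594
[ 0.55368584 -0.08021275 -3.17197669] 0.594385229126257 [ 3.14103937e+00 -3.12203103e-05 -7.89967281e-01] [0.61504736 0.28502074 0.09508206] [ 3.15784035e-01  5.74921476e-01  1.13426991e-01  1.10978236e+00
 -2.76030917e-04  2.67654772e+00]
```

View pics/w7.png

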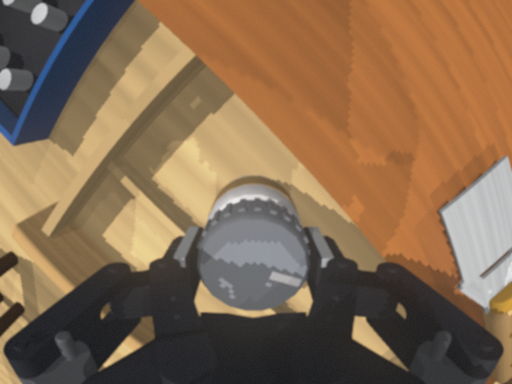

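View pics/d4.png

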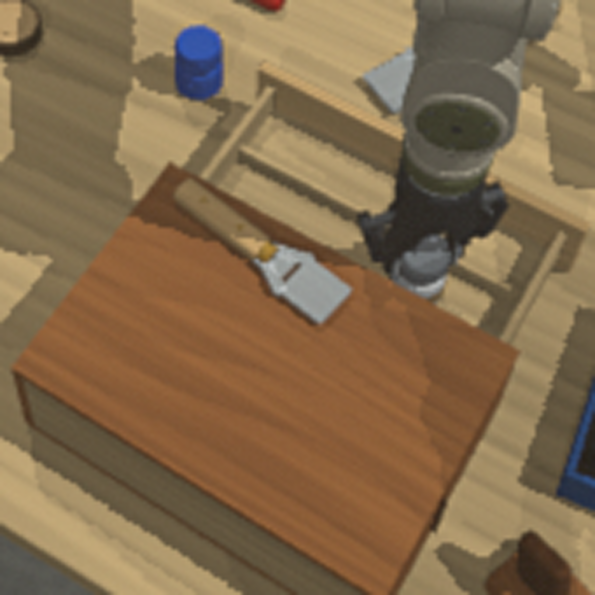

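```bash
python3 -m crank '[[0,0,0.2,0,0,0],[0,0,0.2,0,0,0],[0,0,0.12,0,0,0],[0,0,0.06,0,0,0],[0,0,0,0,0,0]]'
```

```text
time_s: 9.78
eef_pos: [0.6153, 0.2868, 0.0789]
orientation: [-3.141, -0.0, -0.787]
wrist_force: [0.2, -0.5, -4.3]
grip_width: 0.594
```

```bash
python3 -m crank '[[0,0,0.05,0,0,0],[0,0,0.03,0,0,0],[0,0,0,0,0,0]]'; python3 -m crank '[[0,0,0.02,0,0,0],[0,0,0,0,0,0]]'
```

```text
time_s: 10.03
eef_pos: [0.6155, 0.287, 0.0767]
orientation: [-3.141, -0.001, -0.787]
wrist_force: [-0.8, -0.2, -2.9]
grip_width: 0.596
time_s: 10.2
eef_pos: [0.6156, 0.287, 0.0766]
orientation: [-3.14, -0.001, -0.787]
wrist_force: [-0.7, 0.4, 2.3]
grip_width: 0.592
```

```bash
python3 -m crank '[[0,0,0,0,0,0],[0,0,0,0,0,0],[0,0,0,0,0,0],[0,0,-0.3,0,0,0],[0,0,-0.5,0,0,0]]' -0.55; python3 -m crank '[[0,0,-0.8,0,0,0],[0,0,-0.8,0,0,0],[0,0,-0.8,0,0,0],[0,0,-0.8,0,0,0],[0,0,0,0,0,0]]'
python3 - <<'E'
from h import *
w,s=snap('wrist','w8.png')
print(s['wrist_force'],s['grip_width'],s['orientation'],s['eef_pos'],s['qpos'])
a,_=snap('scene')
C=cv2.resize(a['color'][180:350,190:360,::-1],None,fx=3.5,fy=3.5,interpolation=cv2.INTER_CUBIC);cv2.imwrite('pics/d5.png',C)
E
```

```text
time_s: 10.62
eef_pos: [0.6139, 0.2864, 0.0983]
orientation: [3.138, 0.002, -0.787]
wrist_force: [1.6, -0.5, 1.1]
grip_width: 0.771
time_s: 11.03
eef_pos: [0.6176, 0.2877, 0.2026]
orientation: [-3.133, -0.004, -0.787]
wrist_force: [0.8, -0.1, 1.0]
grip_width: 0.778
[ 0.82298647 -0.12783383  0.96464582] 0.777946334508756 [-3.13289295 -0.00439888 -0.7870697 ] [0.61762743 0.2877027  0.20259706] [ 3.18256935e-01  5.27140784e-01  3.00018377e-01  1.33392540e+00
 -2.59769362e-05  2.67610370e+00]
```

View pics/w8.png

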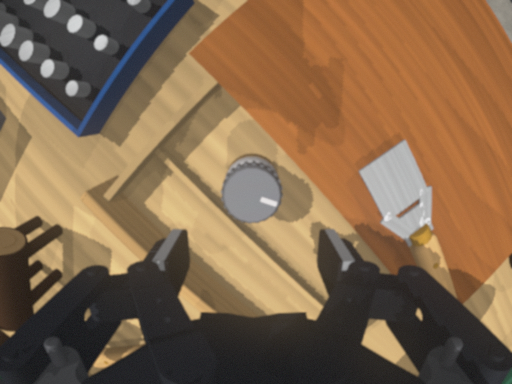

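View pics/d5.png

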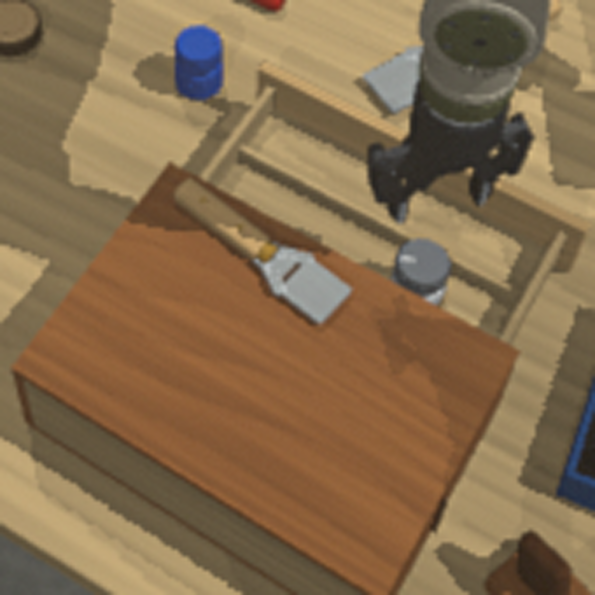

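```bash
python3 -m crank '[[0,0,0,0,0,-7.14],[0,0,0,0,0,-7.14],[0,0,0,0,0,-7.14],[0,0,0,0,0,-7.14],[0,0,0,0,0,-7.14]]' && python3 -m crank '[[0.66,0.987,0,0,0,0],[0.66,0.987,0,0,0,0],[0.66,0.987,0,0,0,0],[0.66,0.987,0,0,0,0],[0.66,0.987,0,0,0,0]]' && python3 -m crank '[[0,0,0,0,0,0]]'; python3 - <<'E'
from h import *
w,s=snap('wrist','w9.png')
print(s['wrist_force'],s['grip_width'],s['orientation'],s['eef_pos'],s['qpos'])
E
```

```text
time_s: 11.55
eef_pos: [0.6143, 0.2866, 0.1939]
orientation: [3.14, 0.003, -0.158]
wrist_force: [0.3, 0.1, -0.7]
grip_width: 0.779
time_s: 11.97
eef_pos: [0.6882, 0.1232, 0.194]
orientation: [3.141, 0.003, -0.164]
wrist_force: [0.3, 0.2, 0.0]
grip_width: 0.771
time_s: 12.05
eef_pos: [0.6904, 0.1179, 0.1934]
orientation: [3.139, 0.001, -0.171]
wrist_force: [-0.3, 0.3, -1.0]
grip_width: 0.774
[-0.25950759  0.34249067 -1.04359902] 0.7739885765171465 [ 3.13882304e+00  9.57501952e-04 -1.70923886e-01] [0.69041001 0.11791019 0.19339334] [ 0.05575308  0.58107463  0.36737935  1.35865651 -0.00248358  1.7974739 ]
```

View pics/w9.png

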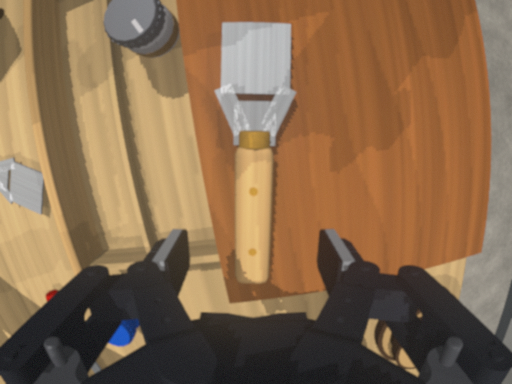

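```bash
python3 - <<'E'
from h import *
w,s=snap('wrist')
h=atz(w,253,281,.138,s);c=atz(w,254.5,150,.144,s);b=atz(w,256.5,23,.126,s)
print(s['eef_pos'],s['orientation'],h,c,b,np.linalg.norm(b-h))
print(np.degrees(np.arctan2(*(c-h)[[1,0]])),np.degrees(np.arctan2(*(b-h)[[1,0]])))
d=(b-h)[:2]/np.linalg.norm((b-h)[:2]);g=h[:2]+.075*d;print('grip',g, 'width',atz(w,236,210,.134,s)-atz(w,273,210,.134,s))
print(atz(w,231,299,.124,s))
x=h[:2]+.068*d-s['eef_pos'][:2];y=s['orientation'][2];print('toolshift',x@[np.cos(y),np.sin(y)]/.03,x@[np.sin(y),-np.cos(y)]/.03)
E
```

```text
[0.68920402 0.12064802 0.19349611] [ 3.14049403e+00  2.29335686e-03 -1.69458163e-01] [0.67930955 0.06286555 0.138     ] [0.69713543 0.1620915  0.144     ] [0.71341599 0.24934279 0.126     ] 0.18995001873749534
79.81548631405956 79.63523993405364
grip [0.69280311 0.13664172] width [-0.0259721   0.00440529  0.        ]
[0.65606739 0.03862856 0.124     ]
toolshift 0.025671638832638614 -0.31240182930421506
```

```bash
python3 -m crank '[[0.03,-0.31,0.4,0,0,0.6],[0,0,0.5,0,0,0],[0,0,0.5,0,0,0],[0,0,0.5,0,0,0],[0,0,0.3,0,0,0]]' && python3 -m crank '[[0,0,0,0,0,0],[0,0,0,0,0,0],[0,0,0,0,0,0],[0,0,0,0,0,0],[0,0,0,0,0,0]]' 1 50; python3 - <<'E'
from h import *
w,s=snap('wrist','w10.png')
print(s['wrist_force'],s['grip_width'],s['orientation'],s['eef_pos'],s['qpos'])
E
```

```text
time_s: 12.57
eef_pos: [0.689, 0.1362, 0.1264]
orientation: [3.141, 0.004, -0.172]
wrist_force: [-0.4, 0.4, 0.2]
grip_width: 0.773
time_s: 12.98
eef_pos: [0.6917, 0.1338, 0.1309]
orientation: [-3.141, -0.002, -0.174]
wrist_force: [1.0, 0.9, 1.3]
grip_width: 0.291
[0.99193221 0.90728533 1.28260316] 0.29130197295409477 [-3.14108789e+00 -2.02469323e-03 -1.74414491e-01] [0.6916754  0.13381833 0.1308547 ] [ 7.73144188e-02  6.05750157e-01  2.56481458e-01  1.21944102e+00
 -1.54566475e-05  1.82252471e+00]
```

View pics/w10.png

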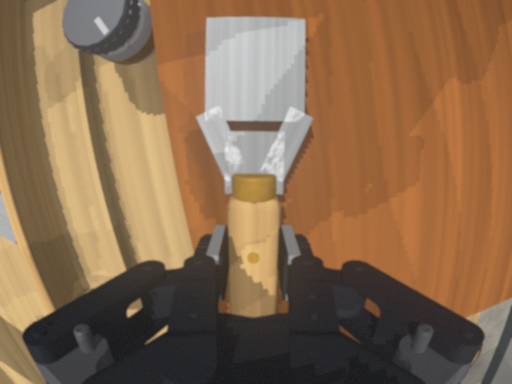

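```bash
python3 -m crank '[[0,0,-0.2,0,0,0],[0,0,-0.5,0,0,0],[0,0,-0.6,0,0,0],[0,0,-0.7,0,0,-4.2],[0,0,-0.3,0,0,-4.2]]' && python3 -m crank '[[-0.9,-0.277,0,0,0,0],[-0.9,-0.277,0,0,0,0],[-0.9,-0.277,0,0,0,0],[-0.9,-0.277,0,0,0,0],[-0.9,-0.277,0,0,0,0]]' && python3 -m crank '[[-0.9,-0.277,0,0,0,0],[0,0,0,0,0,0]]'; python3 - <<'E'
from h import *
w,s=snap('wrist','w11.png')
print(s['wrist_force'],s['grip_width'],s['orientation'],s['eef_pos'],s['qpos'])
b,_=snap('side')
C=cv2.resize(b['color'][60:220,180:350,::-1],None,fx=3.5,fy=3.5,interpolation=cv2.INTER_CUBIC);cv2.imwrite('pics/d6.png',C)
E
```

```text
time_s: 13.45
eef_pos: [0.692, 0.1334, 0.2021]
orientation: [-3.141, -0.004, -0.025]
wrist_force: [0.2, -0.1, 0.6]
grip_width: 0.291
time_s: 13.87
eef_pos: [0.556, 0.1789, 0.199]
orientation: [-3.142, -0.0, -0.029]
wrist_force: [-0.3, 1.3, 0.1]
grip_width: 0.288
time_s: 14.03
eef_pos: [0.5251, 0.1891, 0.1992]
orientation: [-3.142, 0.004, -0.025]
wrist_force: [-0.5, -0.9, -2.0]
grip_width: 0.295
[-0.49763379 -0.87088104 -2.02082709] 0.2946834382860089 [-3.1415104   0.0038564  -0.02549277] [0.52508852 0.18911467 0.19921438] [ 2.01342814e-01  2.94483672e-01 -5.86902397e-02  1.22136153e+00
  9.47427381e-04  1.79763030e+00]
```

View pics/w11.png

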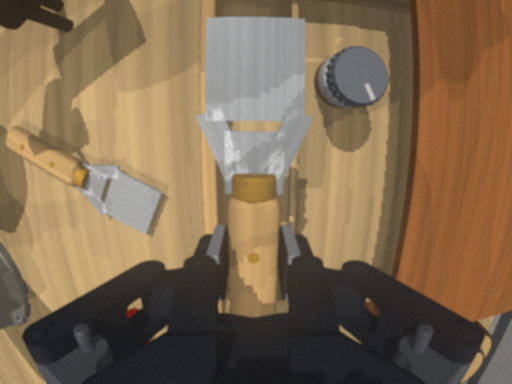

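View pics/d6.png

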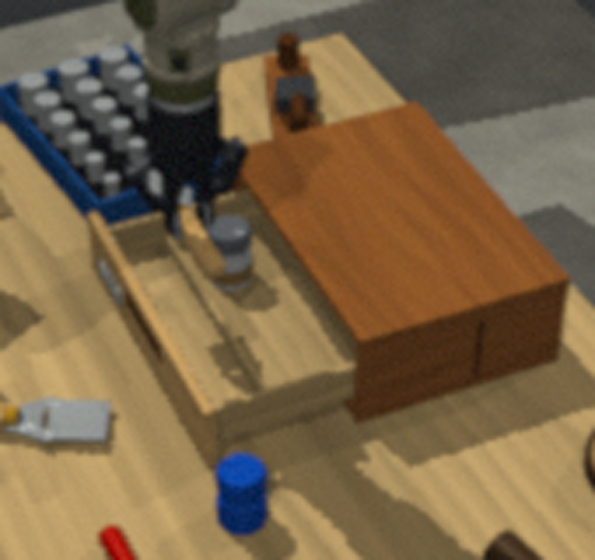

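```bash
python3 - <<'E'
from h import *
w,s=snap('wrist')
cv2.imwrite('pics/d7.png',cv2.resize(w['color'][0:300,170:330,::-1],None,fx=3,fy=2,interpolation=cv2.INTER_CUBIC))
print(s['eef_pos'],s['orientation'])
for v in (10,150,200):print(v,[atz(w,u,v,z,s).round(4)[:2] for u,z in ((203.5,.088),(217,.088),(296,.052))])
print('knife axis',atz(w,255,20,.19,s),atz(w,253,258,.21,s))
E
```

```text
[0.52987625 0.18828355 0.19959966] [-3.14155227e+00 -1.24232912e-03 -2.69154253e-02]
10 [array([0.4919, 0.3478]), array([0.5036, 0.3468]), array([0.5766, 0.3584])]
150 [array([0.4885, 0.2241]), array([0.5002, 0.2236]), array([0.5733, 0.2173])]
200 [array([0.4857, 0.1793]), array([0.4979, 0.179 ]), array([0.5736, 0.166 ])]
knife axis [0.53388462 0.30294559 0.19      ] [0.52981474 0.18519483 0.21      ]
```

View pics/d7.png

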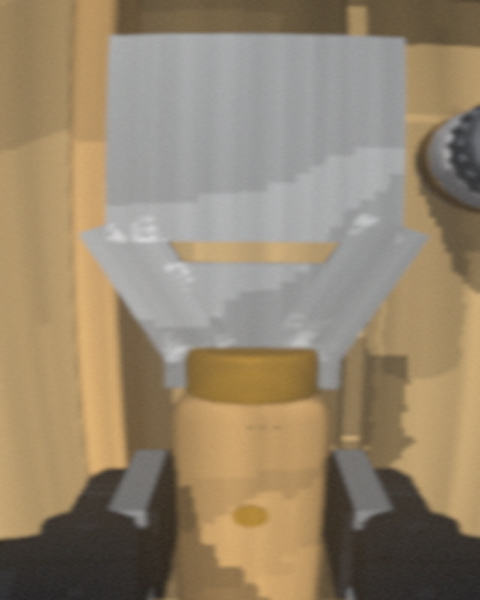

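```bash
python3 -m crank '[[0,0,0.5,0,0,0],[0,0,0.9,0,0,0],[0,0,0.9,0,0,0],[0,0,0.7,0,0,0],[0,0,0.4,0,0,0]]' && python3 -m crank '[[0,0,0.4,0,0,0],[0,0,0.3,0,0,0],[0,0,0.2,0,0,0],[0,0,0,0,0,0]]'; python3 - <<'E'
from h import *
w,s=snap('wrist','w12.png')
print(s['wrist_force'],s['grip_width'],s['orientation'],s['eef_pos'],s['qpos'])
b,_=snap('side')
C=cv2.resize(b['color'][60:220,180:350,::-1],None,fx=3.5,fy=3.5,interpolation=cv2.INTER_CUBIC);cv2.imwrite('pics/d8.png',C)
E
```

```text
time_s: 14.6
eef_pos: [0.5305, 0.1871, 0.0938]
orientation: [3.141, 0.003, -0.029]
wrist_force: [-0.7, 0.8, -1.5]
grip_width: 0.287
time_s: 14.93
eef_pos: [0.5305, 0.1875, 0.0683]
orientation: [3.141, 0.002, -0.029]
wrist_force: [0.4, -0.4, -1.7]
grip_width: 0.291
[ 0.43719565 -0.37633147 -1.74611418] 0.29093930724933337 [ 3.14109735e+00  1.63275160e-03 -2.87127520e-02] [0.53051978 0.18745743 0.06830778] [ 1.97052346e-01  3.91763200e-01 -2.57815084e-01  9.22920235e-01
 -1.17239131e-04  1.79656112e+00]
```

View pics/w12.png

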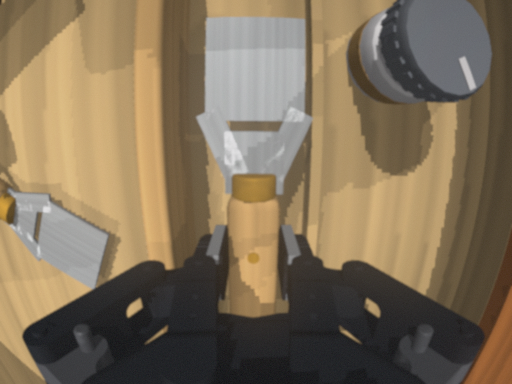

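View pics/d8.png

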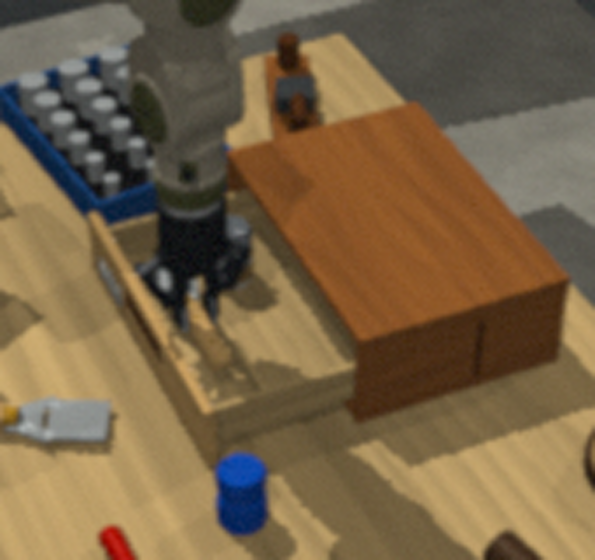

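```bash
python3 -m crank '[[0,0,0.25,0,0,0],[0,0,0.2,0,0,0],[0,0,0.1,0,0,0],[0,0,0,0,0,0]]'; python3 -m crank '[[0,0,0.1,0,0,0],[0,0,0.05,0,0,0],[0,0,0,0,0,0]]'; python3 - <<'E'
from h import *
s=bot.get_state();print(s['wrist_force'],s['wrist_torque'])
b,_=snap('side');a,_=snap('scene')
C=cv2.resize(b['color'][60:220,180:350,::-1],None,fx=3.5,fy=3.5,interpolation=cv2.INTER_CUBIC);cv2.imwrite('pics/d9.png',C)
C=cv2.resize(a['color'][170:290,220:360,::-1],None,fx=4.5,fy=4.5,interpolation=cv2.INTER_CUBIC);cv2.imwrite('pics/d10.png',C)
E
```

```text
time_s: 15.37
eef_pos: [0.5298, 0.1879, 0.0523]
orientation: [3.141, 0.001, -0.028]
wrist_force: [-0.7, -0.2, -0.9]
grip_width: 0.285
time_s: 15.62
eef_pos: [0.5303, 0.188, 0.0484]
orientation: [3.142, 0.0, -0.028]
wrist_force: [0.3, -0.2, -1.5]
grip_width: 0.29
[ 0.28463299 -0.1554617  -1.49918244] [ 0.0008087  -0.02189049  0.01384333]
```

View pics/d9.png

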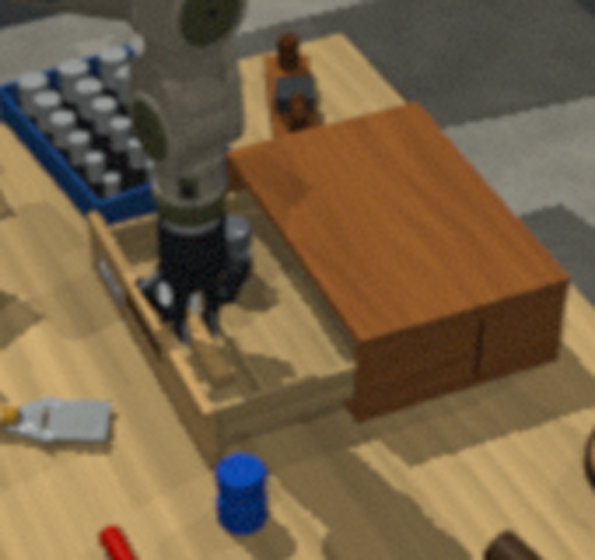

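View pics/d10.png

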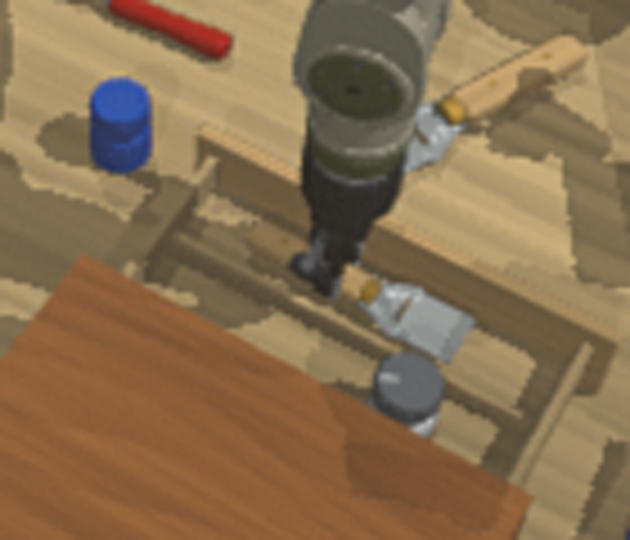

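```bash
python3 -m crank '[[0,0,0.1,0,0,0],[0,0,0,0,0,0]]'; python3 -m crank '[[0,0,0.08,0,0,0],[0,0,0,0,0,0]]'; python3 -m crank '[[0,0,0.05,0,0,0],[0,0,0,0,0,0]]'
```

```text
time_s: 15.88
eef_pos: [0.5304, 0.1879, 0.0453]
orientation: [3.141, 0.0, -0.028]
wrist_force: [-0.5, -0.5, -0.4]
grip_width: 0.288
time_s: 16.05
eef_pos: [0.5307, 0.188, 0.0433]
orientation: [-3.141, -0.001, -0.028]
wrist_force: [0.3, -0.3, 1.4]
grip_width: 0.291
time_s: 16.22
eef_pos: [0.5315, 0.1881, 0.043]
orientation: [-3.141, -0.002, -0.028]
wrist_force: [-0.5, -0.9, 5.5]
grip_width: 0.289
```

```bash
python3 -m crank '[[0,0,-0.05,0,0,0],[0,0,0,0,0,0],[0,0,0,0,0,0]]' 0.2; python3 - <<'E'
from h import *
w,s=snap('wrist','w13.png');print(s['wrist_force'])
E
```

```text
time_s: 16.47
eef_pos: [0.5311, 0.1881, 0.0438]
orientation: [-3.141, -0.001, -0.028]
wrist_force: [0.6, -1.2, 4.8]
grip_width: 0.397
[ 0.5693625  -1.19358729  4.80579902]
```

View pics/w13.png

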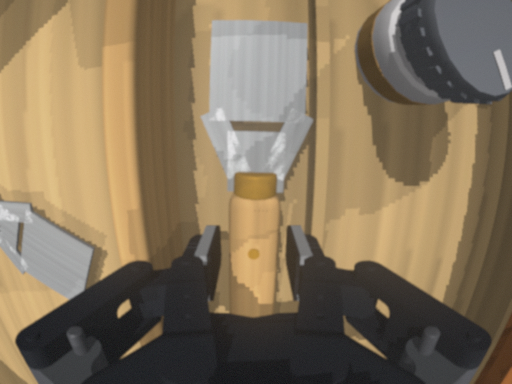

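```bash
python3 -m crank '[[0,0,-0.2,0,0,0],[0,0,-0.4,0,0,0],[0,0,-0.7,0,0,0],[0,0,-0.9,0,0,0],[0,0,-0.9,0,0,0]]'; python3 -m crank '[[0,0,-0.9,0,0,0],[0,0,-0.9,0,0,0],[0,0,0,0,0,0]]'; python3 - <<'E'
from h import *
w,s=snap('wrist','w14.png');print(s['wrist_force'],s['eef_pos'],s['orientation'])
a,_=snap('scene','sc14.png')
C=cv2.resize(a['color'][170:290,220:360,::-1],None,fx=4.5,fy=4.5,interpolation=cv2.INTER_CUBIC);cv2.imwrite('pics/e1.png',C)
b,_=snap('side','s14.png')
print(atz(w,0,0,.05,s))
E
```

```text
time_s: 16.93
eef_pos: [0.5291, 0.1878, 0.1363]
orientation: [3.141, 0.003, -0.028]
wrist_force: [1.0, -0.3, 0.5]
grip_width: 0.402
time_s: 17.18
eef_pos: [0.5329, 0.1885, 0.1959]
orientation: [-3.14, -0.008, -0.028]
wrist_force: [1.3, 0.5, 0.8]
grip_width: 0.403
[1.29314711 0.52558513 0.75423409] [0.53285803 0.1885128  0.19585037] [-3.1398549  -0.00777159 -0.02777019]
[0.21230488 0.44375941 0.05      ]
```

View pics/w14.png

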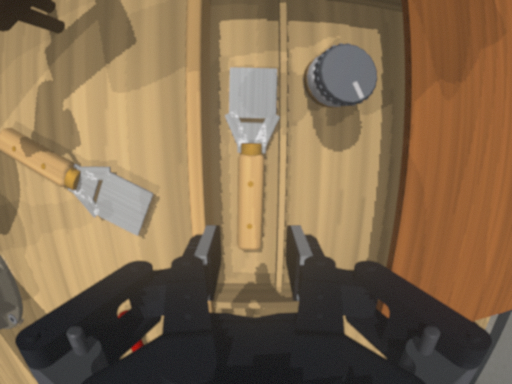

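View pics/e1.png

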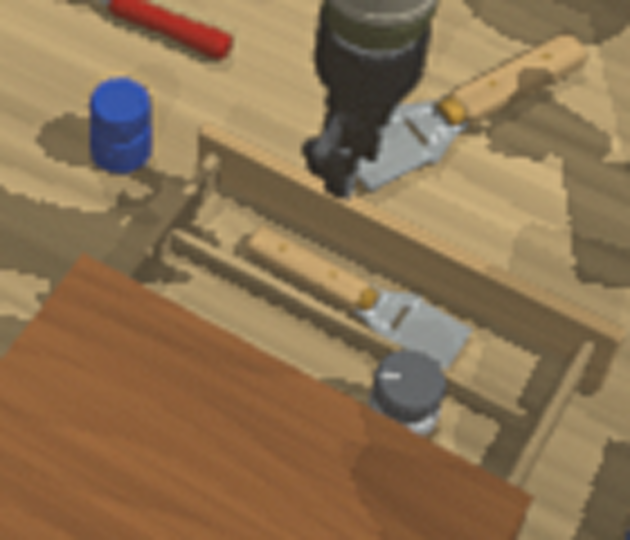

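View pics/s14.png

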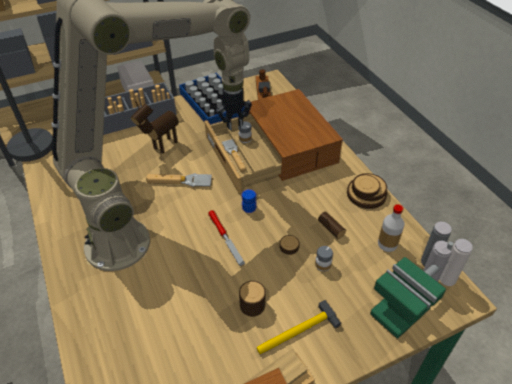

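```bash
M='[[0.13,0.96,0,0,0,0],[0.13,0.96,0,0,0,0],[0.13,0.96,0,0,0,0],[0.13,0.96,0,0,0,0],[0.13,0.96,0,0,0,0]]'; python3 -m crank '[[0.13,0.96,0,0,0,0],[0.13,0.96,0,0,0,0],[0.13,0.96,0,0,0,0],[0.13,0.96,0,0,0,0],[0.13,0.96,0,0,0,0]]' -0.7 && python3 -m crank '[[0.13,0.96,0,0,0,0],[0.13,0.96,0,0,0,0],[0.13,0.96,0,0,0,0],[0.13,0.96,0,0,0,0],[0.13,0.96,0,0,0,0]]' && python3 -m crank '[[0.13,0.96,0,0,0,0],[0.13,0.96,0,0,0,0],[0.13,0.96,0,0,0,0],[0.13,0.96,0,0,0,0],[0.13,0.96,0,0,0,0]]' && python3 -m crank '[[0.13,0.96,0,0,0,0],[0.13,0.96,0,0,0,0],[0.13,0.96,0,0,0,0],[0,0,0,0,0,0]]'; python3 - <<'E'
from h import *
w,s=snap('wrist','w15.png');print(s['wrist_force'],s['eef_pos'],s['orientation'],s['qpos'])
E
```

```text
time_s: 17.75
eef_pos: [0.5445, 0.0424, 0.1882]
orientation: [-3.141, 0.004, -0.027]
wrist_force: [0.3, -0.9, -0.2]
grip_width: 0.845
time_s: 18.17
eef_pos: [0.5601, -0.102, 0.1882]
orientation: [-3.14, 0.004, -0.028]
wrist_force: [-0.1, 0.0, 0.3]
grip_width: 0.847
time_s: 18.58
eef_pos: [0.5757, -0.2463, 0.1879]
orientation: [-3.14, 0.003, -0.028]
wrist_force: [0.1, 0.0, 0.0]
grip_width: 0.851
time_s: 18.92
eef_pos: [0.5851, -0.337, 0.1869]
orientation: [-3.142, 0.003, -0.033]
wrist_force: [-0.0, 0.2, -0.5]
grip_width: 0.853
[-0.00142835  0.19990837 -0.5353633 ] [ 0.5851471  -0.33703202  0.18694296] [-3.14154685e+00  2.72737410e-03 -3.27292721e-02] [-0.64063887  0.5291519   0.26524166  1.30915099 -0.00152015  0.96288851]
```

View pics/w15.png

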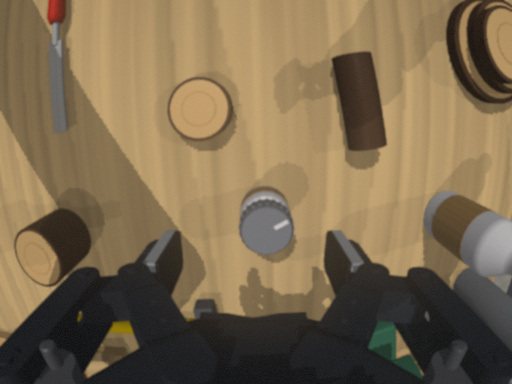

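```bash
python3 - <<'E'
from h import *
w,s=snap('wrist');X=atz(w,266,224.5,.074,s);print(s['eef_pos'],X)
x=X[:2]-s['eef_pos'][:2];y=s['orientation'][2];print('toolshift',x@[np.cos(y),np.sin(y)]/.03,x@[np.sin(y),-np.cos(y)]/.03)
cv2.imwrite('pics/e2.png',cv2.resize(w['color'][170:270,210:330,::-1],None,fx=5,fy=5,interpolation=cv2.INTER_CUBIC))
E
```

```text
[ 0.58497826 -0.33441409  0.18709391] [ 0.59568898 -0.36856603  0.074     ]
toolshift 0.3928208264017989 1.126547004380957
```

View pics/e2.png

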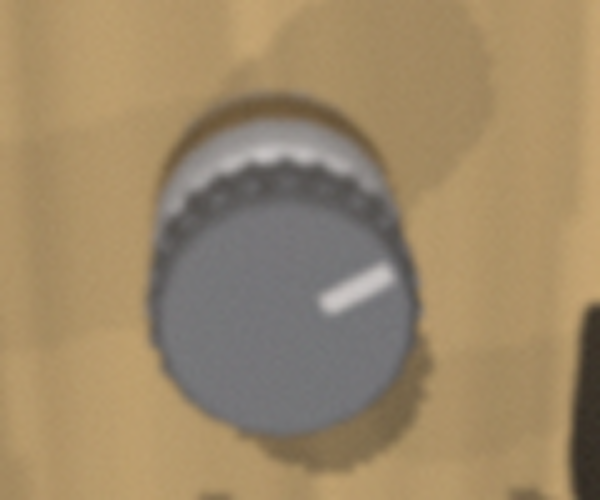

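```bash
python3 -m crank '[[0.2,0.65,0,0,0,0],[0.2,0.65,0,0,0,0],[0,0,0.5,0,0,-7.1],[0,0,0.5,0,0,-7.1],[0,0,0.5,0,0,-7.1]]' && python3 -m crank '[[0,0,0.3,0,0,-7.1],[0,0,0.3,0,0,-7.1],[0,0,0.3,0,0,-7.1],[0,0,0,0,0,-7.1],[0,0,0,0,0,-7.1]]' && python3 -m crank '[[0,0,0,0,0,-7.1],[0,0,0,0,0,0]]'; python3 - <<'E'
from h import *
w,s=snap('wrist','w16.png');print(s['eef_pos'],s['orientation'],s['qpos'][5])
cv2.imwrite('pics/e3.png',cv2.resize(w['color'][150:290,180:330,::-1],None,fx=4,fy=4,interpolation=cv2.INTER_CUBIC))
E
```

```text
time_s: 19.43
eef_pos: [0.5969, -0.3698, 0.1438]
orientation: [-3.14, 0.001, 0.351]
wrist_force: [0.2, 1.3, -0.1]
grip_width: 0.853
time_s: 19.85
eef_pos: [0.5962, -0.3687, 0.1162]
orientation: [-3.137, -0.001, 0.971]
wrist_force: [0.0, -0.3, 0.3]
grip_width: 0.849
time_s: 20.02
eef_pos: [0.5967, -0.3692, 0.1173]
orientation: [-3.139, -0.001, 1.092]
wrist_force: [0.4, -0.7, -0.0]
grip_width: 0.851
[ 0.59670696 -0.36923191  0.11726563] [-3.13921178e+00 -8.24554619e-04  1.09211549e+00] -0.1898479997761282
```

View pics/e3.png

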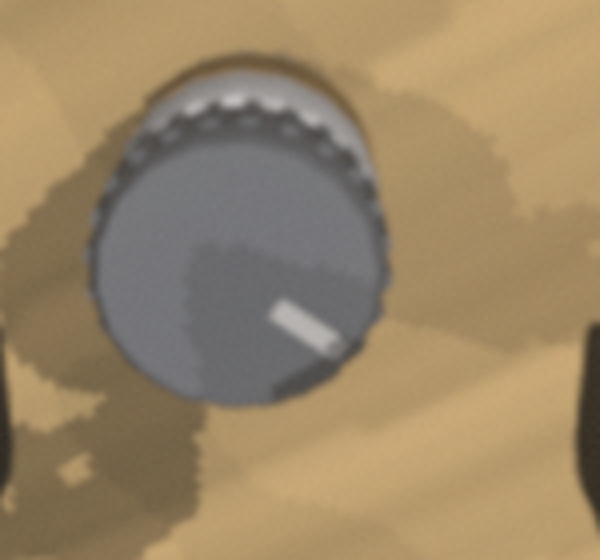

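```bash
python3 - <<'E'
from h import *
w,s=snap('wrist');X=atz(w,240,217.5,.074,s);print(s['eef_pos'],X)
x=X[:2]-s['eef_pos'][:2];y=s['orientation'][2];print('toolshift',x@[np.cos(y),np.sin(y)]/.03,x@[np.sin(y),-np.cos(y)]/.03)
E
```

```text
[ 0.59678236 -0.36953127  0.11745796] [ 0.59469364 -0.37742025  0.074     ]
toolshift -0.26513610724248804 0.06083961710031079
```

```bash
python3 -m crank '[[-0.27,0.06,0.4,0,0,0],[0,0,0.6,0,0,0],[0,0,0.6,0,0,0],[0,0,0.5,0,0,0],[0,0,0.34,0,0,0]]' && python3 -m crank '[[0,0,0,0,0,0],[0,0,0,0,0,0],[0,0,0,0,0,0],[0,0,0,0,0,0],[0,0,0,0,0,0]]' 1 30 && python3 -m crank '[[0,0,0.06,0,0,0],[0,0,0,0,0,0]]' ; python3 - <<'E'
from h import *
w,s=snap('wrist','w17.png');print(s['eef_pos'],s['orientation'],s['wrist_torque'])
E
```

```text
time_s: 20.53
eef_pos: [0.5936, -0.379, 0.0421]
orientation: [-3.139, -0.001, 1.085]
wrist_force: [-0.6, -0.4, 0.2]
grip_width: 0.849
time_s: 20.95
eef_pos: [0.5953, -0.3798, 0.0457]
orientation: [3.14, 0.0, 1.087]
wrist_force: [0.3, -0.4, -3.3]
grip_width: 0.603
time_s: 21.12
eef_pos: [0.5955, -0.3798, 0.0438]
orientation: [3.14, 0.0, 1.087]
wrist_force: [-0.1, -0.7, -0.4]
grip_width: 0.596
[ 0.59546748 -0.37984774  0.04380627] [3.14000162e+00 2.09593337e-04 1.08731480e+00] [-0.01726479 -0.08447946 -0.00785159]
```

View pics/w17.png

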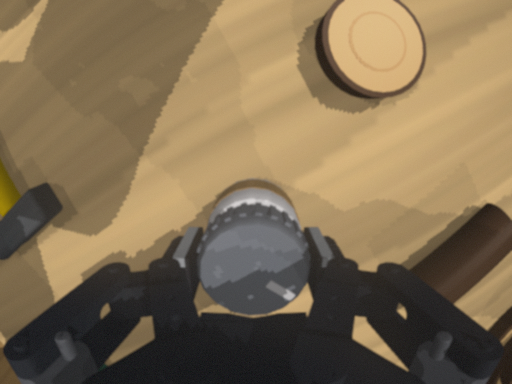

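```bash
T='python3 -c "from h import *
s=bot.get_state();print(s[\"wrist_force\"].round(1),s[\"wrist_torque\"].round(3),s[\"grip_width\"],s[\"qpos\"][5])"'
python3 -m crank '[[0,0,0.04,0,0,0],[0,0,0,0,0,0]]'; eval "$T"
python3 -m crank '[[0,0,0,0,0,7.1],[0,0,0,0,0,7.1],[0,0,0,0,0,7.1],[0,0,0,0,0,7.1],[0,0,0,0,0,7.1]]'; eval "$T"
python3 -m crank '[[0,0,0,0,0,7.1],[0,0,0,0,0,7.1],[0,0,0,0,0,7.1]]'; eval "$T"
python3 -m crank '[[0,0,0,0,0,7.1],[0,0,0,0,0,7.1],[0,0,0,0,0,7.1]]'; eval "$T"
python3 -m crank '[[0,0,0,0,0,7.1],[0,0,0,0,0,7.1],[0,0,0,0,0,7.1]]'; eval "$T"
python3 -m crank '[[0,0,0,0,0,7.1],[0,0,0,0,0,7.1],[0,0,0,0,0,7.1]]'; eval "$T"
```

```text
time_s: 21.33
eef_pos: [0.5957, -0.3799, 0.0437]
orientation: [3.139, 0.0, 1.087]
wrist_force: [0.2, 1.4, 4.9]
grip_width: 0.595
[0.2 1.4 4.9] [ 0.096  0.161 -0.023] 0.5952754497125909 -0.19789681781413457
time_s: 21.75
eef_pos: [0.5962, -0.3803, 0.0438]
orientation: [3.138, -0.002, 0.462]
wrist_force: [1.5, 0.2, 3.8]
grip_width: 0.597
[1.5 0.2 3.8] [-0.069 -0.161 -0.022] 0.5967193387879467 0.42769838598984283
time_s: 22.0
eef_pos: [0.5963, -0.3807, 0.0438]
orientation: [3.139, -0.003, 0.09]
wrist_force: [1.0, -0.8, 3.0]
grip_width: 0.598
[ 1.  -0.8  3. ] [-0.187 -0.162  0.022] 0.5979431755844168 0.7994456123542822
time_s: 22.25
eef_pos: [0.5962, -0.3809, 0.0438]
orientation: [3.139, -0.004, -0.282]
wrist_force: [0.6, -1.2, 3.4]
grip_width: 0.595
[ 0.6 -1.2  3.4] [-0.301 -0.129  0.028] 0.5953931745698657 1.171239538592094
time_s: 22.5
eef_pos: [0.5961, -0.3811, 0.0438]
orientation: [3.141, -0.004, -0.654]
wrist_force: [0.1, -2.2, 2.3]
grip_width: 0.6
[ 0.1 -2.2  2.3] [-0.402 -0.059  0.021] 0.6001201892137393 1.542981077819803
time_s: 22.75
eef_pos: [0.595, -0.3803, 0.0437]
orientation: [3.141, -0.002, -1.026]
wrist_force: [-2.4, 0.2, 5.5]
grip_width: 0.598
[-2.4  0.2  5.5] [0.18  0.572 0.054] 0.598363505685517 1.9146462365855128
```

```bash
T='python3 -c "from h import *
s=bot.get_state();print(s[\"wrist_force\"].round(1),s[\"wrist_torque\"].round(3),s[\"grip_width\"],s[\"qpos\"][5])"'
python3 -m crank '[[0,0,0.03,0,0,7.1],[0,0,0,0,0,7.1],[0,0,0,0,0,7.1]]'; eval "$T"
python3 -m crank '[[0,0,0,0,0,7.1],[0,0,0,0,0,7.1],[0,0,0,0,0,7.1]]'; eval "$T"
python3 -c "
from h import *
w,s=snap('wrist','w18.png')
cv2.imwrite('pics/e4.png',cv2.resize(w['color'][150:330,160:350,::-1],None,fx=4,fy=3.3,interpolation=cv2.INTER_CUBIC))"
```

```text
time_s: 23.0
eef_pos: [0.5955, -0.3804, 0.0436]
orientation: [-3.14, -0.003, -1.397]
wrist_force: [-3.5, 0.6, 8.0]
grip_width: 0.601
[-3.5  0.6  8. ] [0.325 0.454 0.099] 0.6012929930903489 2.286389170052903
time_s: 23.25
eef_pos: [0.5958, -0.3802, 0.0436]
orientation: [-3.139, -0.002, -1.769]
wrist_force: [-1.4, 0.8, 7.2]
grip_width: 0.599
[-1.4  0.8  7.2] [0.288 0.306 0.094] 0.5985261958823763 2.658095886522217
```

View pics/e4.png

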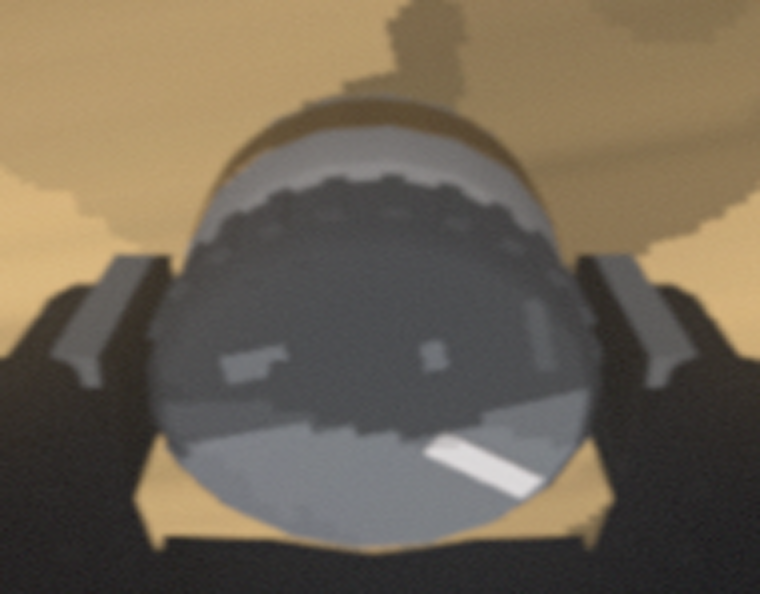

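```bash
python3 -m crank '[[0,0,0,0,0,0],[0,0,-0.3,0,0,0],[0,0,-0.6,0,0,0],[0,0,-0.9,0,0,0],[0,0,-0.9,0,0,0]]' 1 45 && python3 -m crank '[[0,0,-0.9,0,0,-7],[0,0,-0.7,0,0,-7],[0,0,-0.5,0,0,-7],[0,0,0,0,0,-7],[0,0,0,0,0,-7]]' && python3 -m crank '[[0,0,0,0,0,-7],[0,0,0,0,0,-7],[0,0,0,0,0,-7],[0,0,0,0,0,-7],[0,0,0,0,0,0]]'; python3 - <<'E'
from h import *
w,s=snap('wrist','w19.png')
print(s['wrist_force'],s['grip_width'],s['orientation'],s['eef_pos'],s['qpos'])
X=np.array([.613,.135]);x=X[:2]-s['eef_pos'][:2];y=s['orientation'][2];print('toolshift',x@[np.cos(y),np.sin(y)]/.03,x@[np.sin(y),-np.cos(y)]/.03)
E
```

```text
time_s: 23.72
eef_pos: [0.5938, -0.3787, 0.1217]
orientation: [3.138, 0.002, -1.763]
wrist_force: [0.8, -0.5, -1.8]
grip_width: 0.595
time_s: 24.13
eef_pos: [0.5954, -0.3799, 0.187]
orientation: [-3.14, -0.002, -1.146]
wrist_force: [-0.0, -0.7, -3.1]
grip_width: 0.597
time_s: 24.55
eef_pos: [0.5946, -0.3793, 0.1848]
orientation: [3.142, 0.001, -0.66]
wrist_force: [-0.1, -0.0, -2.6]
grip_width: 0.592
[-0.11621415 -0.01000648 -2.5830269 ] 0.5923903571731911 [ 3.14159107e+00  1.08389206e-03 -6.60179052e-01] [ 0.59459025 -0.37926992  0.18483288] [-6.81467463e-01  5.92729456e-01  3.66374509e-01  1.34552499e+00
 -2.46535429e-05  1.54950793e+00]
toolshift -10.027958604885674 -13.9167570467901
```

View pics/w19.png

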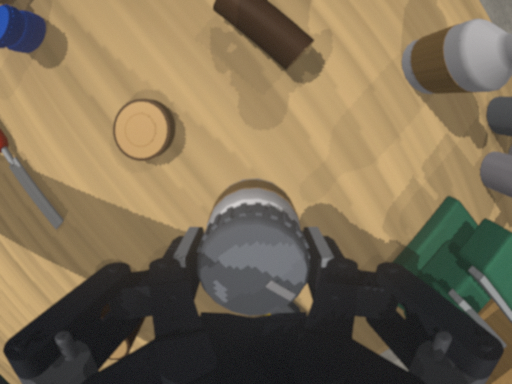

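```bash
python3 -m crank '[[-0.668,-0.928,0,0,0,0],[-0.668,-0.928,0,0,0,0],[-0.668,-0.928,0,0,0,0],[-0.668,-0.928,0,0,0,0],[-0.668,-0.928,0,0,0,0]]' && python3 -m crank '[[-0.668,-0.928,0,0,0,0],[-0.668,-0.928,0,0,0,0],[-0.668,-0.928,0,0,0,0],[-0.668,-0.928,0,0,0,0],[-0.668,-0.928,0,0,0,0]]' && python3 -m crank '[[-0.668,-0.928,0,0,0,0],[-0.668,-0.928,0,0,0,0],[-0.668,-0.928,0,0,0,0],[-0.668,-0.928,0,0,0,0],[-0.3,-0.4,0,0,0,0]]' && python3 -m crank '[[0,0,0,0,0,0],[0,0,0,0,0,0]]'; python3 - <<'E'
from h import *
w,s=snap('wrist','w20.png')
print(s['wrist_force'],s['grip_width'],s['orientation'],s['eef_pos'],s['qpos'])
X=np.array([.613,.135]);x=X[:2]-s['eef_pos'][:2];y=s['orientation'][2];print('toolshift',x@[np.cos(y),np.sin(y)]/.03,x@[np.sin(y),-np.cos(y)]/.03)
E
```

```text
time_s: 25.02
eef_pos: [0.6013, -0.2067, 0.1851]
orientation: [-3.142, 0.0, -0.668]
wrist_force: [0.9, 0.1, -2.4]
grip_width: 0.594
time_s: 25.43
eef_pos: [0.6081, -0.0351, 0.1853]
orientation: [-3.142, -0.0, -0.667]
wrist_force: [1.2, -0.0, -3.1]
grip_width: 0.594
time_s: 25.85
eef_pos: [0.6136, 0.1195, 0.1853]
orientation: [-3.14, 0.001, -0.663]
wrist_force: [-0.8, 0.1, -3.7]
grip_width: 0.594
time_s: 26.02
eef_pos: [0.6139, 0.1161, 0.185]
orientation: [3.141, -0.0, -0.663]
wrist_force: [0.7, -0.0, -1.9]
grip_width: 0.597
[ 0.73915766 -0.00495474 -1.92267579] 0.5966937347307077 [ 3.14092267e+00 -2.77097804e-04 -6.63362843e-01] [0.61386515 0.11609246 0.18504454] [ 5.88375253e-02  4.25915817e-01  9.70565459e-02  1.24217202e+00
 -6.85893516e-04  2.29299687e+00]
toolshift -0.4108124981829161 -0.478833682140352
```

View pics/w20.png

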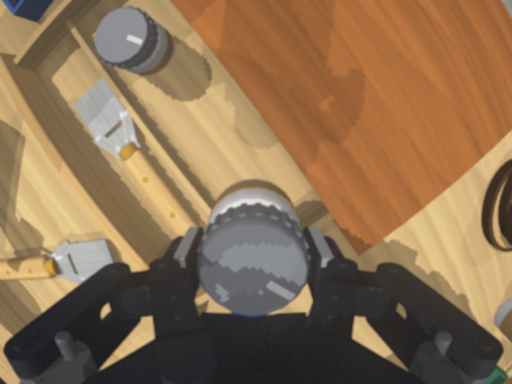

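```bash
python3 -m crank '[[-0.41,-0.48,0,0,0,0],[0,0,0.3,0,0,0],[0,0,0.7,0,0,0],[0,0,0.8,0,0,0],[0,0,0.7,0,0,0]]' && python3 -m crank '[[0,0,0.5,0,0,0],[0,0,0.3,0,0,0],[0,0,0.15,0,0,0],[0,0,0,0,0,0]]' && python3 -m crank '[[0,0,0.06,0,0,0],[0,0,0.04,0,0,0],[0,0,0,0,0,0]]'
```

```text
time_s: 26.48
eef_pos: [0.6133, 0.1324, 0.1089]
orientation: [3.141, -0.001, -0.666]
wrist_force: [0.6, -0.5, -2.8]
grip_width: 0.597
time_s: 26.82
eef_pos: [0.6128, 0.1331, 0.0806]
orientation: [3.14, 0.001, -0.665]
wrist_force: [0.1, -1.2, -2.5]
grip_width: 0.596
time_s: 27.07
eef_pos: [0.614, 0.1342, 0.0795]
orientation: [-3.14, -0.001, -0.663]
wrist_force: [-0.2, 0.4, -3.3]
grip_width: 0.592
```

```bash
python3 -m crank '[[0,0,0.06,0,0,0],[0,0,0.04,0,0,0],[0,0,0,0,0,0]]';python3 -m crank '[[0,0,0.03,0,0,0],[0,0,0.02,0,0,0],[0,0,0,0,0,0]]'
```

```text
time_s: 27.32
eef_pos: [0.6143, 0.1344, 0.0771]
orientation: [-3.14, -0.002, -0.663]
wrist_force: [-1.2, 0.4, 4.3]
grip_width: 0.594
time_s: 27.57
eef_pos: [0.6146, 0.1344, 0.0767]
orientation: [-3.139, -0.003, -0.663]
wrist_force: [-4.0, -0.0, 8.9]
grip_width: 0.595
```

Jar is on the floor; release and rise.

```bash
python3 -m crank '[[0,0,-0.05,0,0,0],[0,0,0,0,0,0],[0,0,0,0,0,0],[0,0,-0.3,0,0,0],[0,0,-0.5,0,0,0]]' -0.55; python3 -m crank '[[0,0,-0.8,0,0,0],[0,0,-0.8,0,0,0],[0,0,-0.8,0,0,0],[0,0,-0.8,0,0,0],[0,0,0,0,0,0]]'
python3 - <<'E'
from h import *
w,s=snap('wrist','w21.png')
print(s['wrist_force'],s['grip_width'],s['orientation'],s['eef_pos'],s['qpos'])
a,_=snap('scene','sc21.png')
C=cv2.resize(a['color'][180:350,190:360,::-1],None,fx=3.5,fy=3.5,interpolation=cv2.INTER_CUBIC);cv2.imwrite('pics/f1.png',C)
E
```

```text
time_s: 27.98
eef_pos: [0.6122, 0.1343, 0.0988]
orientation: [3.14, 0.002, -0.663]
wrist_force: [-0.4, 0.5, -0.0]
grip_width: 0.775
time_s: 28.4
eef_pos: [0.6164, 0.1345, 0.2022]
orientation: [-3.135, -0.008, -0.663]
wrist_force: [0.7, 0.2, 1.4]
grip_width: 0.776
[0.66008689 0.15879492 1.38922477] 0.775967908889626 [-3.13471986 -0.00752881 -0.66315535] [0.61636302 0.13453836 0.20219405] [ 8.78109503e-02  4.23090303e-01  1.34827121e-01  1.27233978e+00
 -1.12904279e-04  2.32173618e+00]
```

View pics/w21.png

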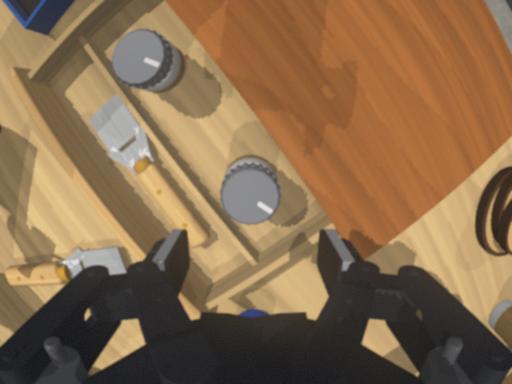

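View pics/f1.png

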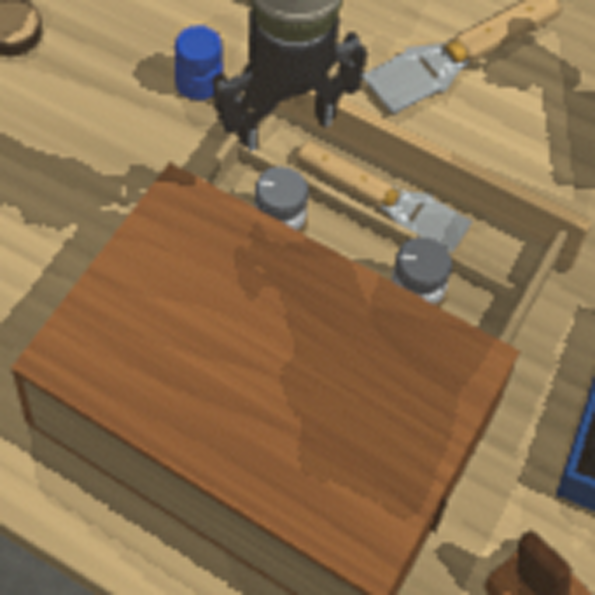

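```bash
python3 -m crank '[[0.55,0.76,0,0,0,-7.1],[0.47,0.82,0,0,0,-7.1],[0.35,0.87,0,0,0,-7.1],[0,0,0,0,0,-7.1],[0,0,0,0,0,-7.1]]' && python3 -m crank '[[0,0,0,0,0,-7.1],[0,0,0,0,0,-7.1],[0,0,0,0,0,-7.1],[0,0,0,0,0,-7.1],[0,0,0,0,0,-7.1]]'&& python3 -m crank '[[0,0,0,0,0,-7.1],[0,0,0,0,0,-7.1],[0,0,0,0,0,-7.1],[0,0,0,0,0,-7.1],[0,0,0,0,0,-7.1]]'&& python3 -m crank '[[0,0,0,0,0,-7.1],[0,0,0,0,0,-7.1],[0,0,0,0,0,-7.1],[0,0,0,0,0,-7.1],[0,0,0,0,0,-7.1]]'&& python3 -m crank '[[0,0,0,0,0,-7.1],[0,0,0,0,0,-7.1],[0,0,0,0,0,-7.1],[0,0,0,0,0,-7.1],[0,0,0,0,0,-7.1]]'&& python3 -m crank '[[0,0,0,0,0,-7.1],[0,0,0.8,0,0,-7.1],[0,0,0.8,0,0,-7.1],[0,0,0,0,0,-7.1],[0,0,0,0,0,0]]'
python3 - <<'E'
from h import *
w,s=snap('wrist','w22.png')
print(s['wrist_force'],s['grip_width'],s['orientation'],s['eef_pos'],s['qpos'])
E
```

```text
time_s: 28.92
eef_pos: [0.6101, 0.0478, 0.1941]
orientation: [3.141, 0.002, -0.04]
wrist_force: [0.2, 0.5, 0.8]
grip_width: 0.775
time_s: 29.33
eef_pos: [0.61, 0.0497, 0.1941]
orientation: [-3.14, 0.002, 0.582]
wrist_force: [1.0, 0.2, 0.0]
grip_width: 0.776
time_s: 29.75
eef_pos: [0.61, 0.0497, 0.1941]
orientation: [-3.139, 0.001, 1.202]
wrist_force: [0.6, 0.2, -0.5]
grip_width: 0.778
time_s: 30.17
eef_pos: [0.6101, 0.0497, 0.1941]
orientation: [-3.139, -0.001, 1.821]
wrist_force: [-0.2, -0.4, 0.7]
grip_width: 0.774
time_s: 30.58
eef_pos: [0.6101, 0.0497, 0.1941]
orientation: [-3.14, -0.002, 2.441]
wrist_force: [-0.0, -0.3, -1.1]
grip_width: 0.773
time_s: 31.0
eef_pos: [0.6086, 0.0497, 0.1444]
orientation: [-3.141, -0.006, 2.933]
wrist_force: [0.4, 0.1, 0.5]
grip_width: 0.776
[0.40843248 0.06878546 0.4710035 ] 0.7763122905140307 [-3.14067748 -0.00567729  2.93335283] [0.60863727 0.04972343 0.1443817 ] [-4.98629460e-02  4.22858684e-01 -9.12922295e-03  1.14455899e+00
 -8.32544052e-06 -1.41242203e+00]
```

View pics/w22.png

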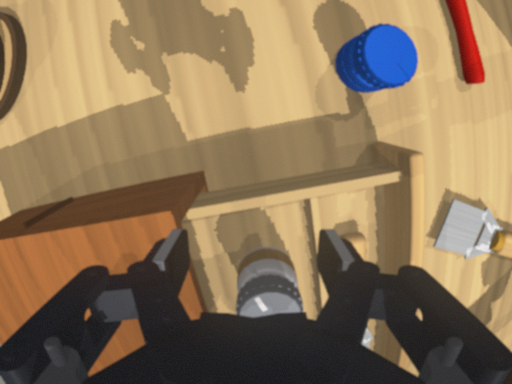

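```bash
python3 - <<'E'
from h import *
w,s=snap('wrist')
cv2.imwrite('pics/f2.png',cv2.resize(w['color'][235:325,215:325,::-1],None,fx=6,fy=6,interpolation=cv2.INTER_CUBIC))
E
```

```text
(no output)
```

View pics/f2.png

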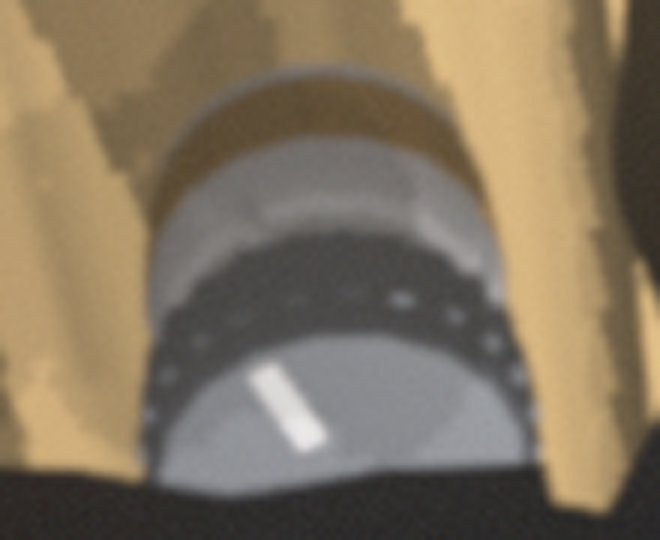

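```bash
python3 -m crank '[[0,0,0,-7,0,0],[0,0,0,-7,0,0],[0,0,0,-7,0,0],[0,0,0,-7,0,0],[0,0,0,0,0,0]]'
python3 - <<'E'
from h import *
w,s=snap('wrist','w23.png')
print(s['wrist_force'],s['orientation'],s['eef_pos'],s['qpos'])
cv2.imwrite('pics/f3.png',cv2.resize(w['color'][150:290,120:360,::-1],None,fx=3.3,fy=4,interpolation=cv2.INTER_CUBIC))
E
```

```text
time_s: 31.52
eef_pos: [0.6103, 0.0463, 0.1465]
orientation: [2.65, -0.003, 2.922]
wrist_force: [-0.2, -0.4, -0.1]
grip_width: 0.778
[-0.21048693 -0.39222168 -0.13186685] [ 2.64982944 -0.00314118  2.92228431] [0.61032856 0.04627619 0.14650756] [-0.29423721  0.40879238 -0.11709636  1.08811175  0.4900259  -1.65574107]
```

View pics/f3.png

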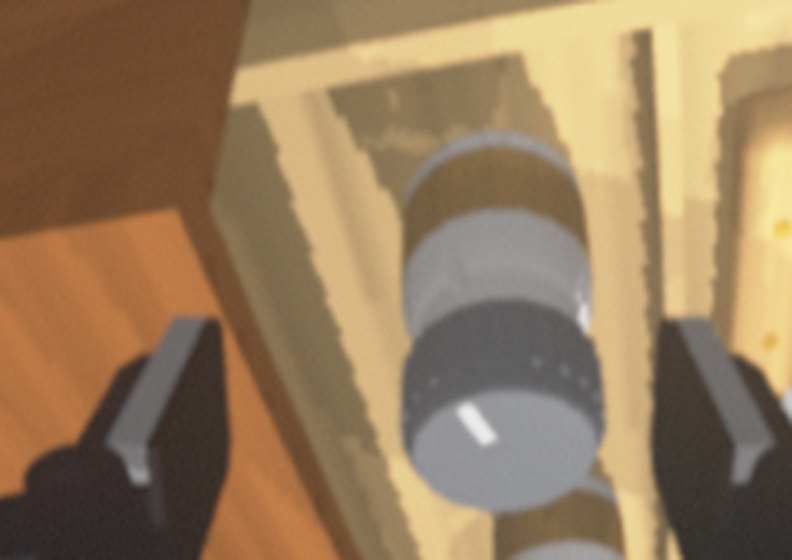

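```bash
python3 - <<'E'
from h import *
w,s=snap('wrist')
C=w['color'][180:285,235:312,::-1].astype(float)
C=np.clip((C-60)*1.8,0,255).astype(np.uint8)
cv2.imwrite('pics/f4.png',cv2.resize(C,None,fx=7,fy=5.6,interpolation=cv2.INTER_CUBIC))
E
```

```text
(no output)
```

View pics/f4.png

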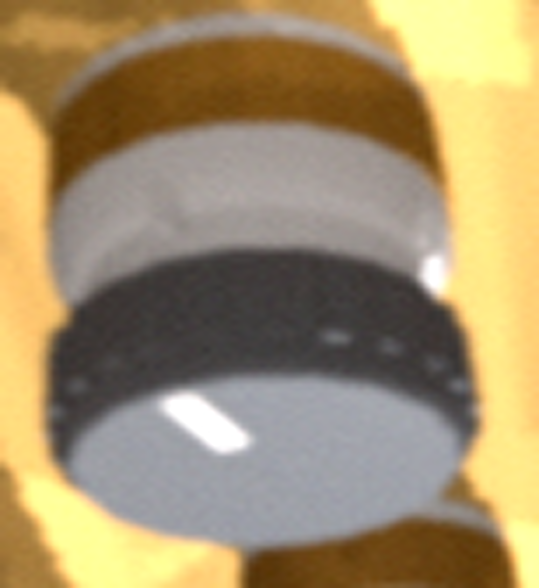

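```bash
python3 -m crank '[[0.22,0.89,0.48,0,0,0],[0.22,0.89,0.48,0,0,0],[0.22,0.89,0.48,0,0,0],[0.22,0.89,0.48,0,0,0],[0.22,0.89,0.48,0,0,0]]'; python3 -m crank '[[0,0,0,0,0,0]]'
python3 - <<'E'
from h import *
w,s=snap('wrist','w24.png')
print(s['wrist_force'],s['orientation'],s['eef_pos'],s['qpos'])
C=w['color'][150:300,180:330,::-1].astype(float)
C=np.clip((C-60)*1.8,0,255).astype(np.uint8)
cv2.imwrite('pics/f5.png',cv2.resize(C,None,fx=4,fy=4,interpolation=cv2.INTER_CUBIC))
E
```

```text
time_s: 32.03
eef_pos: [0.6106, 0.2077, 0.1481]
orientation: [2.654, 0.002, 2.931]
wrist_force: [0.1, -0.8, -0.3]
grip_width: 0.777
time_s: 32.12
eef_pos: [0.6094, 0.2114, 0.1484]
orientation: [2.652, 0.002, 2.937]
wrist_force: [-0.5, -0.7, -0.6]
grip_width: 0.777
[-0.53325727 -0.69144156 -0.61167859] [2.65223309e+00 2.14756870e-03 2.93686599e+00] [0.60942495 0.21139498 0.14835183] [-0.01147858  0.36594208 -0.17790315  0.92294201  0.47906181 -1.35266185]
```

View pics/f5.png

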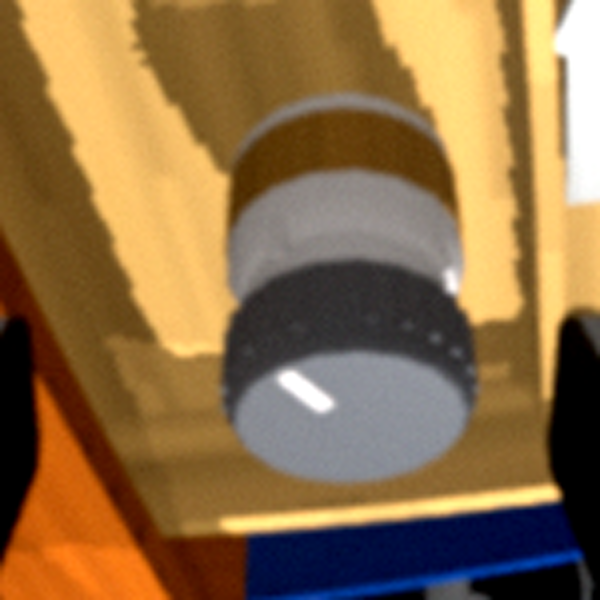

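```bash
python3 -m crank '[[0,0,0,7,0,0],[0,0,0,7,0,0],[0,0,-0.4,7,0,0],[0,0,-0.6,7,0,0],[0,0,-0.6,0,0,0]]' 1 30 && python3 -m crank '[[0,0,0,0,0,7.14],[0,0,0,0,0,7.14],[0,0,0,0,0,7.14],[0,0,0,0,0,7.14],[0,0,0,0,0,7.14]]' && python3 -m crank '[[0,0,0,0,0,7.14],[0,0,0,0,0,7.14],[0,0,0,0,0,7.14],[0,0,0,0,0,7.14],[0,0,0,0,0,7.14]]' && python3 -m crank '[[0,0,0,0,0,7.0],[0,-0.9,0,0,0,0],[0,-0.9,0,0,0,0],[0,-0.9,0,0,0,0],[0,-0.9,0,0,0,0]]' && python3 -m crank '[[0,-0.9,0,0,0,0],[0,-0.9,0,0,0,0],[0,-0.5,0,0,0,0],[0,0,0,0,0,0]]'; python3 - <<'E'
from h import *
w,s=snap('wrist','w25.png')
print(s['orientation'],s['eef_pos'],s['qpos'])
E
```

```text
time_s: 32.58
eef_pos: [0.6093, 0.2029, 0.1954]
orientation: [-3.136, 0.001, 2.934]
wrist_force: [-0.1, 0.6, 0.4]
grip_width: 0.063
time_s: 33.0
eef_pos: [0.6097, 0.1999, 0.1952]
orientation: [3.141, 0.002, 2.301]
wrist_force: [1.5, -0.4, -1.1]
grip_width: 0.002
time_s: 33.42
eef_pos: [0.6097, 0.1998, 0.1952]
orientation: [3.14, 0.001, 1.677]
wrist_force: [-0.5, -0.2, -0.0]
grip_width: 0.001
time_s: 33.83
eef_pos: [0.5005, 0.2006, 0.1948]
orientation: [3.14, 0.001, 1.561]
wrist_force: [0.2, 0.8, 0.3]
grip_width: -0.004
time_s: 34.17
eef_pos: [0.4294, 0.2013, 0.1953]
orientation: [-3.142, 0.001, 1.563]
wrist_force: [-1.4, 0.3, 0.1]
grip_width: -0.004
[-3.14155992e+00  1.18046116e-03  1.56278751e+00] [0.42936142 0.20131258 0.19527184] [ 2.69643038e-01  1.34582285e-01 -2.72404894e-01  1.16416419e+00
 -1.12627847e-03  2.77652070e-01]
```

View pics/w25.png

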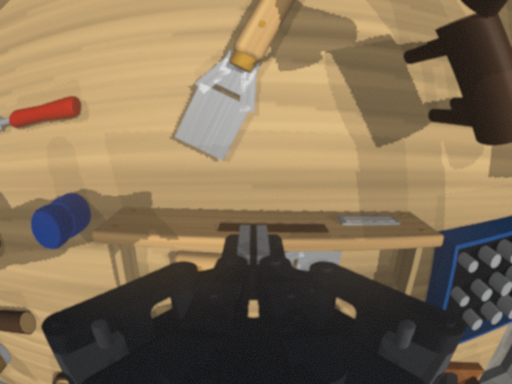

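```bash
python3 -m crank '[[0.45,0,0.85,0,0,0],[0,0,0.9,0,0,0],[0,0,0.9,0,0,0],[0,0,0.9,0,0,0],[0,0,0.8,0,0,0]]' && python3 -m crank '[[0,0.4,0,0,0,0],[0,0.4,0,0,0,0],[0,0.2,0,0,0,0],[0,0.1,0,0,0,0],[0,0.1,0,0,0,0]]'; python3 - <<'E'
from h import *
w,s=snap('wrist','w26.png')
print(s['orientation'],s['eef_pos'],s['wrist_force'])
b,_=snap('side')
C=cv2.resize(b['color'][60:220,180:350,::-1],None,fx=3.5,fy=3.5,interpolation=cv2.INTER_CUBIC);cv2.imwrite('pics/g1.png',C)
E
```

```text
time_s: 34.63
eef_pos: [0.4341, 0.215, 0.0627]
orientation: [3.14, 0.0, 1.561]
wrist_force: [0.9, 0.4, -0.9]
grip_width: 0.0
time_s: 35.05
eef_pos: [0.469, 0.2146, 0.0638]
orientation: [-3.141, 0.0, 1.562]
wrist_force: [-1.1, 0.1, 0.6]
grip_width: -0.001
[-3.14145675e+00  1.67289572e-04  1.56154868e+00] [0.46903537 0.21460042 0.06377867] [-1.06679934  0.09782187  0.57203183]
```

View pics/g1.png

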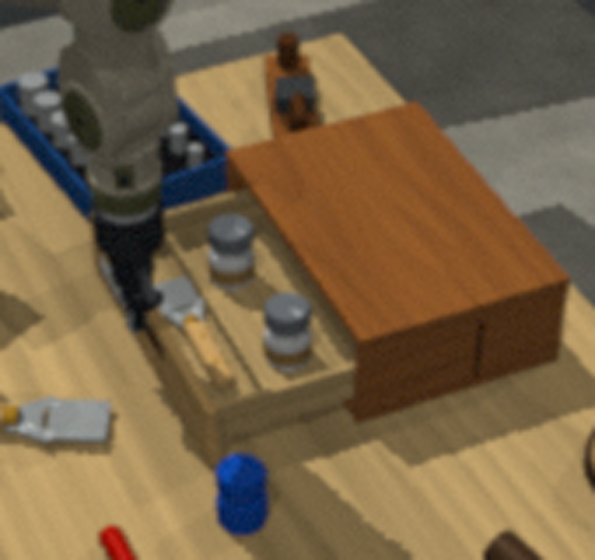

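```bash
python3 -m crank '[[0,0.1,0,0,0,0],[0,0.1,0,0,0,0],[0,0.2,0,0,0,0],[0,0.3,0,0,0,0],[0,0.35,0,0,0,0]]' && python3 -m crank '[[0,0.35,0,0,0,0],[0,0.35,0,0,0,0],[0,0.35,0,0,0,0],[0,0.35,0,0,0,0],[0,0.35,0,0,0,0]]'; python3 - <<'E'
from h import *
w,s=snap('wrist','w27.png')
print(s['orientation'],s['eef_pos'],s['wrist_force'])
b,_=snap('side')
C=cv2.resize(b['color'][60:220,180:350,::-1],None,fx=3.5,fy=3.5,interpolation=cv2.INTER_CUBIC);cv2.imwrite('pics/g2.png',C)
E
```

```text
time_s: 35.57
eef_pos: [0.5, 0.2141, 0.0637]
orientation: [-3.141, 0.001, 1.562]
wrist_force: [-1.5, -1.7, -0.0]
grip_width: 0.002
time_s: 35.98
eef_pos: [0.554, 0.2136, 0.0636]
orientation: [3.141, 0.0, 1.562]
wrist_force: [-2.2, -0.9, 0.2]
grip_width: -0.007
[3.14102903e+00 3.37711695e-04 1.56163740e+00] [0.55397084 0.21362633 0.06358889] [-2.19825768 -0.86553738  0.17568677]
```

View pics/g2.png

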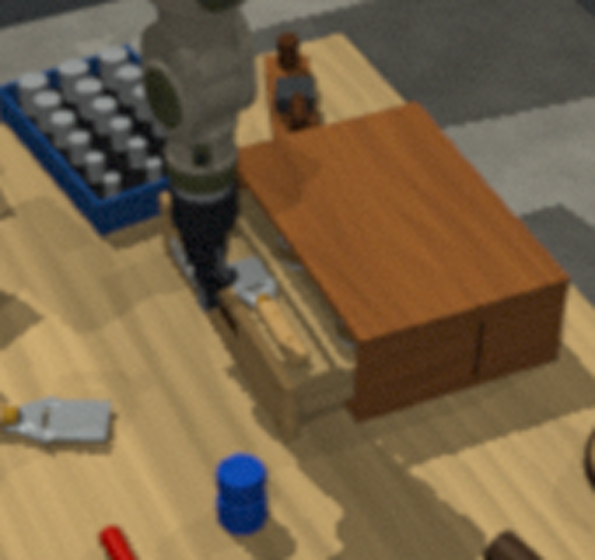

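```bash
python3 -m crank '[[0,0.35,0,0,0,0],[0,0.35,0,0,0,0],[0,0.35,0,0,0,0],[0,0.35,0,0,0,0],[0,0.3,0,0,0,0]]' && python3 -m crank '[[0,0.2,0,0,0,0],[0,0.12,0,0,0,0],[0,0.1,0,0,0,0],[0,0.08,0,0,0,0]]' && python3 -m crank '[[0,0.08,0,0,0,0],[0,0.08,0,0,0,0],[0,0.06,0,0,0,0]]'
```

```text
time_s: 36.5
eef_pos: [0.6039, 0.2133, 0.0635]
orientation: [-3.142, 0.0, 1.562]
wrist_force: [-0.6, -1.8, 0.2]
grip_width: -0.001
time_s: 36.83
eef_pos: [0.6162, 0.2133, 0.0636]
orientation: [-3.138, 0.0, 1.562]
wrist_force: [-8.1, -1.0, 5.1]
grip_width: -0.004
time_s: 37.08
eef_pos: [0.623, 0.2132, 0.0636]
orientation: [-3.138, 0.001, 1.562]
wrist_force: [-3.7, -1.0, 2.5]
grip_width: -0.0
```

```bash
python3 -m crank '[[0,0.06,0,0,0,0],[0,0.06,0,0,0,0],[0,0,0,0,0,0]]' && python3 -m crank '[[0,0.06,0,0,0,0],[0,0.06,0,0,0,0],[0,0,0,0,0,0]]'; python3 - <<'E'
from h import *
b,_=snap('side')
C=cv2.resize(b['color'][60:220,180:350,::-1],None,fx=3.5,fy=3.5,interpolation=cv2.INTER_CUBIC);cv2.imwrite('pics/g3.png',C)
E
```

```text
time_s: 37.33
eef_pos: [0.6297, 0.2135, 0.064]
orientation: [3.14, -0.001, 1.562]
wrist_force: [0.2, -0.6, 0.4]
grip_width: -0.001
time_s: 37.58
eef_pos: [0.6329, 0.2133, 0.0639]
orientation: [3.14, -0.0, 1.562]
wrist_force: [-0.4, 0.4, 0.2]
grip_width: -0.001
```

View pics/g3.png

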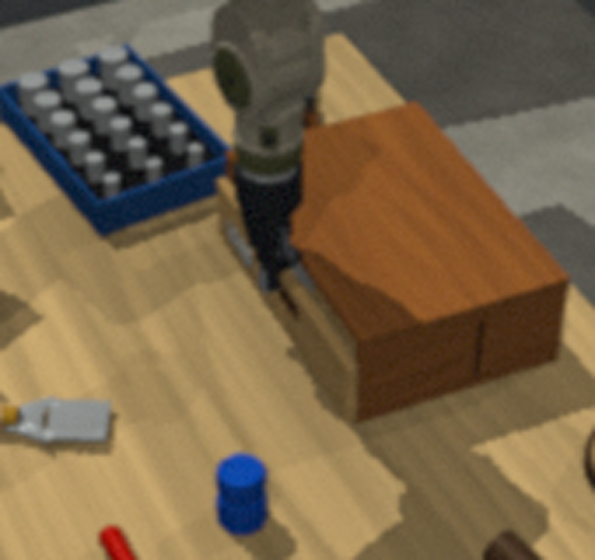

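```bash
python3 -m crank '[[0,0.05,0,0,0,0],[0,0.05,0,0,0,0],[0,0,0,0,0,0]]' ; python3 -m crank '[[0,0.04,0,0,0,0],[0,0,0,0,0,0]]'
```

```text
time_s: 37.88
eef_pos: [0.6338, 0.2132, 0.0636]
orientation: [-3.139, 0.0, 1.562]
wrist_force: [-5.2, 0.3, 3.9]
grip_width: -0.001
time_s: 38.05
eef_pos: [0.6338, 0.2132, 0.0636]
orientation: [-3.137, 0.0, 1.563]
wrist_force: [-7.7, 0.0, 5.2]
grip_width: 0.0
```

```bash
python3 -m crank '[[0,0.04,0,0,0,0],[0,0,0,0,0,0]]'
```

```text
time_s: 38.22
eef_pos: [0.6337, 0.2132, 0.0635]
orientation: [-3.135, 0.001, 1.563]
wrist_force: [-10.9, -0.2, 7.8]
grip_width: 0.002
```

```bash
python3 -m crank '[[0,-0.2,0,0,0,0],[0,-0.4,0,0,0,0],[0,-0.8,0,0,0,0],[0,-0.9,0,0,0,0],[0,-0.9,0,0,0,0]]' && python3 -m crank '[[0,-0.9,0,0,0,0],[0,-0.9,-0.3,0,0,0],[0,0,-0.8,0,0,0],[0,0,-0.8,0,0,0],[0,0,0,0,0,0]]'; python3 -m crank '[[0,0,0,0,0,0],[0,0,0,0,0,0],[0,0,0,0,0,0],[0,0,0,0,0,0],[0,0,0,0,0,0]]'; python3 - <<'E'
from h import *
b,_=snap('side','s28.png');a,_=snap('scene','sc28.png')
C=cv2.resize(a['color'][180:350,190:360,::-1],None,fx=3.5,fy=3.5,interpolation=cv2.INTER_CUBIC);cv2.imwrite('pics/g4.png',C)
C=cv2.resize(b['color'][60:220,180:350,::-1],None,fx=3.5,fy=3.5,interpolation=cv2.INTER_CUBIC);cv2.imwrite('pics/g5.png',C)
E
```

```text
time_s: 38.63
eef_pos: [0.5414, 0.2139, 0.0636]
orientation: [3.14, -0.0, 1.562]
wrist_force: [0.4, -0.5, 0.6]
grip_width: 0.001
time_s: 39.05
eef_pos: [0.4903, 0.2154, 0.1254]
orientation: [3.133, -0.002, 1.563]
wrist_force: [0.2, 1.0, 1.0]
grip_width: -0.0
time_s: 39.47
eef_pos: [0.4871, 0.2142, 0.1197]
orientation: [-3.14, 0.001, 1.562]
wrist_force: [-0.8, -0.2, -0.9]
grip_width: 0.002
```

View pics/g4.png

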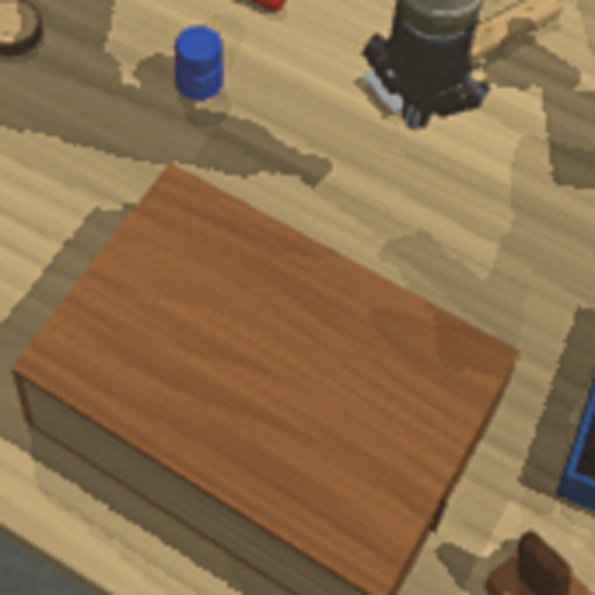

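View pics/g5.png

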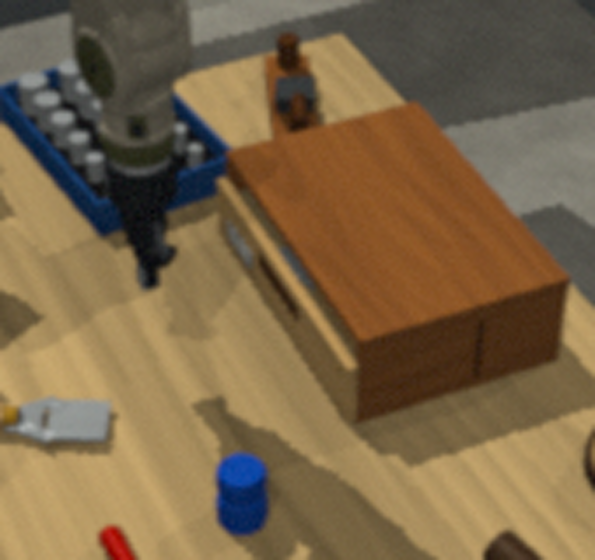

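View pics/sc28.png

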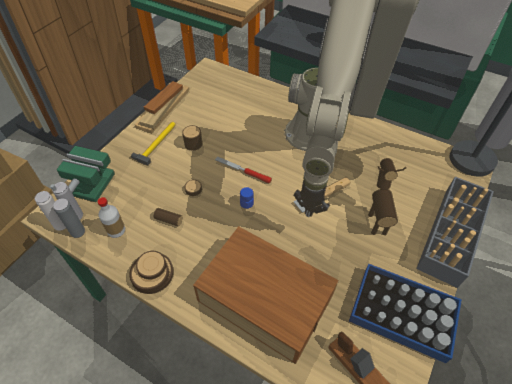

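View pics/s28.png

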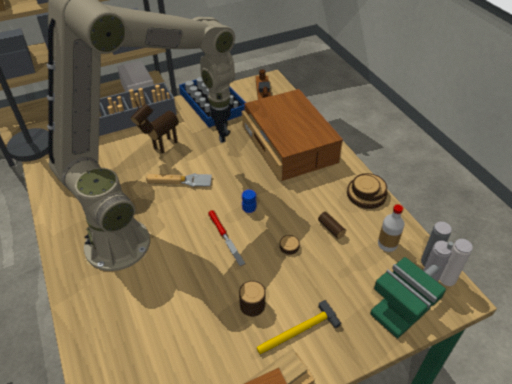

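```bash
python3 - <<'E'
from h import *
b,s=snap('side')
C=cv2.resize(b['color'][105:185,235:300,::-1],None,fx=7,fy=7,interpolation=cv2.INTER_CUBIC);cv2.imwrite('pics/g6.png',C)
n=np.array([np.cos(-.031),np.sin(-.031),0]);t=np.array([.031,1,0])
for x0 in (0,.004,.02):
  for k,z in ((0,.124),(-.014-x0,.088)):
    for y in (-.186,.186): print(x0,z,y,proj(b,np.array([.6555,.217,z])+n*k+t*y).round(1))
print(finder.search_frame('drawer_front',b)[:2])
E
```

```text
0 0.124 -0.186 [281.2 156.5]
0 0.124 0.186 [243.  101.9]
0 0.088 -0.186 [277.5 164.7]
0 0.088 0.186 [240.2 109.7]
0.004 0.124 -0.186 [281.2 156.5]
0.004 0.124 0.186 [243.  101.9]
0.004 0.088 -0.186 [276.6 165. ]
0.004 0.088 0.186 [239.3 109.9]
0.02 0.124 -0.186 [281.2 156.5]
0.02 0.124 0.186 [243.  101.9]
0.02 0.088 -0.186 [272.7 166.2]
0.02 0.088 0.186 [235.8 110.9]
[{'centre': [0.644, 0.1978, 0.0576], 'p': 0.95}]
```

View pics/g6.png

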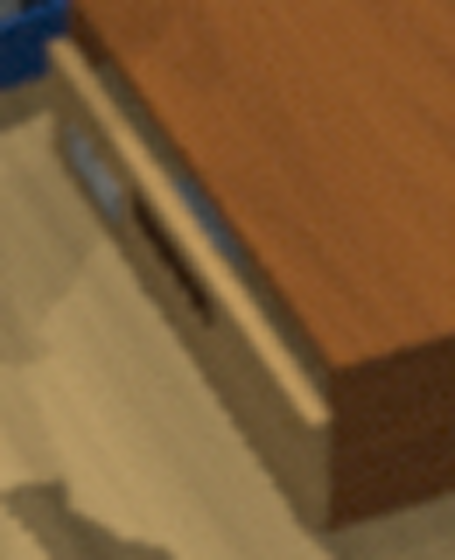

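```bash
python3 -c "
from station import bot
print(bot.get_state()['wrist_force']);print(bot.finish_job())"
```

```text
[-0.33594415  0.25233818  0.25502874]
the job is handed in; nothing more can be done
None
```

I put the filling kit away and handed the job in at about 39.5 s of robot time. No verdict was reported.

- **Jars:** Two jars were on the bench. I screwed each lid clockwise well past its greatest possible looseness (2.5 and 2.9 rad, against 2.1), until the torque rose to about 0.1 N m. I then stood both in the back compartment. The close-ups show the neck rib faintly, under the white mark on both lids.
- **Knife:** I took the smaller one from on top of the unit (measured 190 mm; the one on the bench measured about 243 mm). It was lying flat in the front compartment in the last view before I closed the drawer. The gripper touched the drawer front lightly (about 5 N) while I laid it down.
- **Drawer:** I pushed it in slowly, at about 0.13 m/s at most. The catch peaked at about 8 N, then drew the drawer in. A gentle push afterwards met a hard stop, with the force rising from 5 to 11 N and no movement. The side view after backing off matches fully closed to within about a pixel (a few millimetres).
- **Left alone:** The blue jar, the larger knife and the other things look unmoved in the last pictures. The robot was clear of everything.

No check failed. With the drawer shut the jars can't be seen, so their final stance rests on the last view, taken with the drawer partly open. There was no direct reading of the lid angles or the drawer opening.

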